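# Fetch the grout float from the tile chest

### The job

Pull the drawer of the white tile chest out until it meets its stop, without dragging the chest along the bench. Then lift the orange-padded float out of the drawer and set it down gently, pad down, in the middle of the grey board. Leave the drawer fully out, the rubbing stone in it, and everything else standing where it is.

Things in the scene. Friction and masses are not known exactly. Their poses are not given: they have to be found in the camera images.
- chest: white low chest, loose on the bench, about 6 kg: 280 deep (x), 340 wide (y), 105 high. Origin: on the bench under the middle of the shut drawer's brown face, which faces the chest's own -x; z up; the chest stands at x = 0 to 280. The chest slides on the bench if pulled with more than roughly 30 N.
- chest_lip (a point): middle of the lower front edge of the chest's clear acrylic top (10 thick, underside 95 above the bench, 360 wide, yellow strip along this edge). The top overhangs the shut drawer's face by 50, so the knob stands 42 below and 12 behind this edge: reach in under it with the tool tilted 35 to 45 degrees from vertical, gripper leaning away from the chest.
- drawer_knob (a point): centre of the drawer's red knob: a disc 32 in diameter, 22 thick, axis along the chest's x, 53 above the bench, 38 in front of the drawer's face, on an 18 mm neck. Frame parallel to the chest's. The drawer slides to the chest's -x against a few newtons. It starts shut or up to 10 ajar; its travel is not marked (130 to 190 from shut): pull until the stop is felt.
- drawer_in (a point): on the drawer's floor, 18 above the bench, midway between its two front compartments, which lie side by side along y, each 97 (x) by 146 (y), 77 either side. Front panel 12 thick, top 90 above the bench; side walls to 85; dividers to 78. Tile stock lies behind. The front compartments clear the lip only with the drawer at its stop.
- float: grout float, 0.22 kg: orange pad 78 (x) by 60 (y) by 14 high, with a grey plate and a black bar handle above it, 72 long (x), 22 wide (y), from 36 to 56 above the underside. Origin: centre of the underside of the pad, z up. Lies pad down in one of the two front compartments of the drawer.
- float_grip (a point): centre of the float's black handle, 46 above the underside of its pad; the handle runs along this frame's x, grip it across y (22 wide).
- stone: rubbing stone, grey block 78 by 55 by 26 high with a pale wooden grip on top (50 high in all). Origin: centre of its underside. Lies in the other front compartment. Bystander.
- board: fixed grey backer board, 200 (x) by 180 (y) by 12 thick, with a row of small flat tiles along its +y edge, lying on the bench. Origin: centre of its underside, so its upper face is at z = 12.
- tiles: stack of white tiles, 100 by 100 by 27 high. Origin: centre of its underside. Bystander.
- can: steel can with a green label, 70 in diameter, 120 high. Origin: centre of its underside. Bystander.
- jar: small brown jar with a black lid, 60 in diameter, 75 high, standing on the chest's top. Origin: centre of its underside. Bystander.

How it is judged (in metres and radians):
On the way, in this order (a step that is already met when the one before it is completed fails the run):
1. the drawer is pulled out to its stop (within 7 mm), the float still in it (x of drawer_knob in the frame of chest below -0.196 m and height (world z) of float below 0.04 m), for 0.2 s.
2. the float is lifted clear of the drawer, which stays out (x of drawer_knob in the frame of chest below -0.196 m and height (world z) of float above 0.092 m), for 0.1 s.
At the end, for the whole second after the job is handed in: Drawer within 7 mm of its stop; float at rest pad down on the board, centre within 40 mm of the board's; stone in the front of the drawer; chest within 25 mm of its start, tiles and can within 30 mm of theirs; can and jar upright, jar still on the chest (x of drawer_knob in the frame of chest below -0.196 m and horizontal distance between float and board below 0.04 m and z of float in the frame of board between 0.008 and 0.017 m and angle between float's own z axis and vertical below 0.1 rad and linear speed of float below 0.03 m/s and x of stone in the frame of drawer_knob between 0.04 and 0.17 m and y of stone in the frame of drawer_knob between -0.16 and 0.16 m and z of stone in the frame of drawer_knob between -0.06 and -0.01 m and distance of each of tiles, can from where it was at the start of the episode below 0.03 m and angle between each of can, jar's own z axis and vertical below 0.2 rad and horizontal distance between jar and chest below 0.2 m and distance of chest from where it was at the start of the episode below 0.025 m); the robot touches nothing.
It fails at once if the chest dragged more than 25 mm along the bench (distance of chest from where it was at the start of the episode above 0.025 m).
It fails at once if the float dropped (falling faster than 0.7 m/s with no finger on it) (contact force between float and the fingers below 0.1 N and linear speed of float above 0.7 m/s).
It fails at once if the rubbing stone lifted out of the drawer (height (world z) of stone above 0.08 m).
It fails at once if tiles or can pushed more than 30 mm, or the can or jar knocked over (not (distance of each of tiles, can from where it was at the start of the episode below 0.03 m and angle between each of can, jar's own z axis and vertical below 0.2 rad and horizontal distance between jar and chest below 0.2 m)).
It also fails if it takes over 56 s, if anything falls off the work surface, if the arm or the gripper's body presses on something with over 40 N, if the wrist force passes 120 N, or if a joint passes its speed limit or range.

### The arm

A 6-joint arm with a two-finger parallel gripper is mounted at the origin on the work surface. World frame = base frame: x ahead of the robot, y to its left, z up, the work surface at z = 0. Lengths are in m, angles in degrees, forces in N, time in s.
With the tool pointing down it reaches from about 0.4 to 0.825 m from the base axis. Payload 7 kg.
Tool frame: the origin (TCP) lies on the centre line of the jaws, within the pads' length; the fingertips stand 8 mm ahead of it and the grasp point (between the pads) lies 11 mm behind it; z points along the fingers, y is the line along which they close (so a half turn about z gives the same grasp; the last joint's range is limited). The gripper opens to 88 mm and grips with 3 to 60 N. Pads are 19 mm wide; open, the fingers measure 130 mm over their backs; the gripper's body (78 mm by 193 mm) begins 47 mm behind the grasp point.
Start: joints at [-56.316, 20.546, 0.682, 0, -70.136, -16.507], TCP at [0.199, -0.645, 0.235] pointing down, gripper open.
Joint ranges: [-176.03, 176.03], [-82.01, 121.73], [-58.28, 71.71], [-173.87, 95.51], [-174.79, -0.11], [-173.66, 173.66]. Speed limits (degrees/s): [136.94, 136.94, 172.46, 180, 180, 180].

### API

Orientations are given as [roll, pitch, yaw] about the fixed x, y, z axes, in that order (R = Rz(yaw) Ry(pitch) Rx(roll)).
In Python, from plant import ctrl, vision gives the robot as it stands. The module is installed in compiled form; this text tells all that it offers.
- The arm moves only by the tool move_arm, never from a script. Its argument "moves" is one flat list of numbers, 7 for each row, row after row: the finger opening in cm, from 0 to 8.76, then the shift along the tool's x, y, z in cm, then the turn, a rotation vector about the tool's x, y, z in rad. A call has 1 to 8 rows; each row shifts and turns the commanded pose from where the row before left it, along the tool's axes as they then stand; what a row does not reach is not made up. A row lasts 1/10 s, in which the tool goes at most 50 mm and 8.59 degrees, less where a joint would pass 70% of its speed; a pose out of reach is approached as far as the arm can. A call with a gripper value outside its range is refused whole. The fingers move at their own pace and stop on an object; the grip force is fixed at half the most. Time passes only in rows, so rows that do not move let the fingers close. It gives the time, the measured TCP pose, the force, the opening and the grip force at its end, in the units of the state.
- ctrl.get_obs(): the state, without advancing time (a new reading comes with each control period).
- vision.snapshot(name): name is "scene" or "side" or "wrist"; returns (picture, depth): 420x560x3 uint8, red, green, blue; 420x560 float32, m along the optical axis (not along the pixel's ray), 0 where there is no reading.
- vision.camera_model(name): a dict with "vertical_fov" (degrees; the focal length in pixels is half the picture's height over the tangent of half this angle, whatever the lens; pixels are square), "cx", "cy" (the principal point, pixels), "D" ([k1, k2, p1, p2, k3] as OpenCV has them; the pictures are not rectified), "cam_to_world" (4x4, takes a point from camera to world coordinates). Camera axes: x right, y down, z forward; pixel columns grow to the right and rows downward; lengths in m; the calibration is good to about 2 mm. A picture is of the moment at which its call begins: read the wrist's pose just before it. camera_model takes no time and is no camera call; for the wrist camera it gives the pose at the moment of the call.
- ctrl.close_job(): hands the job in; it is judged then, once.
The state is a dict: "clock": time; "joint_pos": joint angles; "qvel": joint speeds; "tau": joint torques, N m; "tool_pos": TCP position; "orientation": TCP orientation; "force": force on the tool from outside, world axes, zero at the start; "moment": the same for the moment, N m; "opening": finger opening in m; "gripper_force": force on a finger pad.
Only numpy, scipy, OpenCV 4.12 (cv2) and the standard library are available. Lean on these libraries where they do the work, as an engineer would, in place of code of your own. Each camera call takes 0.05 s, during which the arm holds its last target. There are 200 camera calls.

## Working session

There is one attempt and no reset: what is moved stays moved. The work goes in short steps, Python scripts to look and compute and a tool call to move; the robot and the scene stay as the last step left them, time stands still between calls to the robot, and variables do not carry over. Pictures are saved under pics/ and viewed, at most 12 in all, crops included, and the job is handed in when it is done.

Besides the shell and the picture viewer there is one more tool, called after "Emit:" as name(argument=value, ...) on one line, values as JSON. move_arm: Moves the arm, as the interface text tells. Its arguments: {"type":"object","properties":{"moves":{"type":"array"}},"required":["moves"]}

```bash
mkdir -p pics
cat > h.py <<'E'
import numpy as np, cv2, json
from scipy.spatial.transform import Rotation as R
from plant import ctrl, vision
def snap(n,tag):
    m=vision.camera_model(n); p,d=vision.snapshot(n)
    cv2.imwrite(f'pics/{tag}.png',cv2.cvtColor(p,cv2.COLOR_RGB2BGR)); np.savez(f'pics/{tag}.npz',p=p,d=d,**{k:np.array(v) for k,v in m.items()})
    return m,p,d
def load(tag):
    z=np.load(f'pics/{tag}.npz'); return z,z['p'],z['d']
def rays(m,uv):
    f=210/np.tan(np.radians(float(m['vertical_fov']))/2); K=np.array([[f,0,float(m['cx'])],[0,f,float(m['cy'])],[0,0,1]])
    u=cv2.undistortPoints(np.array(uv,float).reshape(-1,1,2),K,np.array(m['D'],float)).reshape(-1,2)
    T=np.array(m['cam_to_world']); return T[:3,3],np.c_[u,np.ones(len(u))]@T[:3,:3].T
def onz(m,uv,z):
    o,r=rays(m,uv); return o+r*((z-o[2])/r[:,2])[:,None]
def pts(m,d,uv):
    o,r=rays(m,uv); uv=np.array(uv,int).reshape(-1,2); return o+r*d[uv[:,1],uv[:,0]][:,None]
def mask(p,lo,hi):
    return cv2.inRange(cv2.cvtColor(p,cv2.COLOR_RGB2HSV),lo,hi)
E
python3 - <<'E'
from h import *
o=ctrl.get_obs(); print(o)
for n in ['scene','side','wrist']:
    m,p,d=snap(n,n+'0'); print(n,m)
a=cv2.imread('pics/scene0.png');b=cv2.imread('pics/side0.png')
E
```

```text
{'clock': 0.0, 'joint_pos': array([-5.63170439e+01,  2.05920765e+01,  6.32793817e-01, -1.86795629e-02,
       -7.01364114e+01, -1.65055868e+01]), 'qvel': array([-0.01399438,  0.03052394, -0.05228577,  0.06105034, -0.04185617,
        0.06957426]), 'tau': array([-5.91532680e-04, -5.82718420e+01,  2.93066293e+01,  6.99752122e+00,
        6.91661640e-03, -1.28777151e-04]), 'tool_pos': array([ 0.19915444, -0.64444416,  0.23361253]), 'orientation': array([ 1.79903260e+02, -1.03537396e-02, -1.62828984e+02]), 'force': array([0.10645152, 0.28437163, 0.00352096]), 'moment': array([ 0.01270669, -0.01978833,  0.02537614]), 'gripper_force': 0.0, 'opening': 0.08755340212495397}
scene {'vertical_fov': 50.03812170119857, 'cx': 284.4284611662008, 'cy': 209.5418130713283, 'D': array([0.02165887, 0.        , 0.        , 0.        , 0.        ]), 'cam_to_world': array([[-0.47214037,  0.75982143, -0.44693945,  1.11097281],
       [ 0.88151367,  0.40457273, -0.24342259,  0.36390714],
       [-0.00413819, -0.50891287, -0.86080809,  1.07800135],
       [ 0.        ,  0.        ,  0.        ,  1.        ]])
[... 162 characters left out ...]
]), 'cam_to_world': array([[-0.96330227, -0.19906448,  0.1800613 ,  0.3296009 ],
       [-0.26824687,  0.73796243, -0.6192375 ,  1.04357283],
       [-0.00961028, -0.64481376, -0.7642793 ,  1.30682946],
       [ 0.        ,  0.        ,  0.        ,  1.        ]])}
wrist {'vertical_fov': 67.46532491166653, 'cx': 280.00705392946315, 'cy': 205.46721969321555, 'D': array([-0.00757035,  0.        ,  0.        ,  0.        ,  0.        ]), 'cam_to_world': array([[-0.29395754,  0.90964609,  0.29348418,  0.11877646],
       [ 0.95581684,  0.27918887,  0.0920203 , -0.66990893],
       [ 0.00176838,  0.30756718, -0.95152472,  0.38413892],
       [ 0.        ,  0.        ,  0.        ,  1.        ]])}
```

View pics/scene0.png

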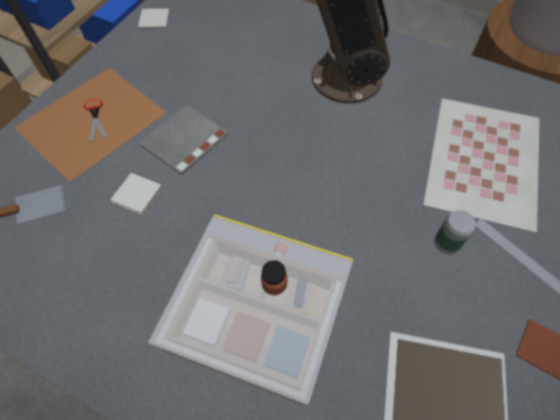

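View pics/side0.png

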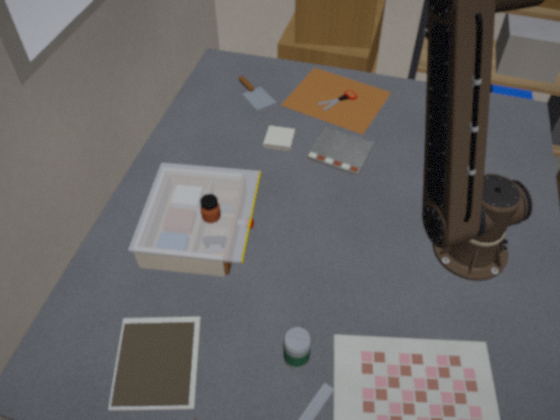

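The scene view shows the chest with its yellow lip from (215,218) to (352,260), the knob (pink through the acrylic) at (281,248), the jar at (274,277), the board at (185,138), the tile stack at (136,193) and the can at (457,230). In the side view the lip runs (260,170)-(243,260), the knob is at (251,223) and the board at (341,150).

Run:
```python
from h import *
def tri(ms,uvs):
    A=np.zeros((3,3));b=np.zeros(3)
    for m,uv in zip(ms,uvs):
        o,r=rays(m,[uv]);r=r[0]/np.linalg.norm(r[0]);P=np.eye(3)-np.outer(r,r);A+=P;b+=P@o
    x=np.linalg.solve(A,b); return x
S,sp,sd=load('scene0');D,dp,dd=load('side0')
for n,m,p,d in [('scene',S,sp,sd),('side',D,dp,dd)]:
    y=mask(p,(22,110,90),(34,255,255)); k,l,s,c=cv2.connectedComponentsWithStats(y)
    i=1+np.argmax(s[1:,4]); v,u=np.nonzero(l==i); uv=np.c_[u,v]
    P=onz(m,uv,0.1); c=P[:,:2].mean(0); w,V=np.linalg.eigh(np.cov(P[:,:2].T)); t=(P[:,:2]-c)@V[:,1]
    print(n,s[i],'centre',c,'dir',V[:,1],'ends',c+V[:,1]*t.min(),c+V[:,1]*t.max(),t.min(),t.max(), 'mid',c+V[:,1]*(t.min()+t.max())/2,'thick',(P[:,:2]-c)@V[:,0]@np.ones(1) if 0 else np.ptp((P[:,:2]-c)@V[:,0]))
    print(' depth z',np.nanmedian(pts(m,d,uv)[:,2]))
    r=mask(p,(0,60,80),(8,255,255))|mask(p,(170,40,80),(180,255,255)); k,l,s,c=cv2.connectedComponentsWithStats(r)
    for j in range(1,k):
        if s[j,4]>8: print('  red',s[j],c[j].round(1),onz(m,[c[j]],0.053)[0].round(3))
# board
for n,m,p,d,c0 in [('scene',S,sp,sd,(185,138)),('side',D,dp,dd,(341,150))]:
    v,u=np.mgrid[0:420,0:560]; P=pts(m,d,np.c_[u.ravel(),v.ravel()]).reshape(420,560,3)
    q=((P[...,2]>0.006)&(P[...,2]<0.018)).astype(np.uint8); q=cv2.morphologyEx(q,cv2.MORPH_OPEN,np.ones((3,3),np.uint8))
    k,l,s,c=cv2.connectedComponentsWithStats(q); j=l[c0[1],c0[0]]
    print(n,'board',s[j],cv2.minAreaRect((P[l==j][:,:2]*1000).astype(np.float32)), 'z',np.median(P[l==j][:,2]))
    for nm,zz,cc in [('tiles',(0.02,.04),{'scene':(136,193),'side':(279,138)}),('can',(.11,.13),{'scene':(461,222),'side':(297,338)}),('jar',(.15,.2),{'scene':(272,268),'side':(208,202)}),('chesttop',(.09,.12),{'scene':(233,343),'side':(182,260)})]:
        x=cc[n]; print('  ',nm,P[x[1],x[0]].round(3))
    cz=np.array([o for o in [P[...,2]][0][::60,::80].ravel()]).round(3)
```

```text
scene [215 215 137  45 163] centre [0.67218749 0.12245829] dir [-0.14289236  0.98973823] ends [ 0.69837328 -0.05891658] [0.64792007 0.29054558] -0.1832553908676717 0.1698300473168765 mid [0.67314668 0.1158145 ] thick 0.003070248924990118
 depth z 0.10569982874235018
  red [ 83  98  20  12 114] [ 92.9 104.2] [ 0.524 -0.62   0.053]
  red [466 115   8   6  43] [469.5 117.6] [0.037 0.411 0.053]
  red [477 118   8   5  35] [480.7 119.9] [0.031 0.443 0.053]
  red [454 121   8   6  37] [457.4 123.2] [0.076 0.386 0.053]
  red [500 122   8   6  43] [503.5 124.6] [0.018 0.507 0.053]
  red [476 124   9   8  52] [480.  127.8] [0.062 0.45  0.053]
  red [511 125   8   5  35] [514.5 126.9] [0.012 0.538 0.053]
  red [452 128   9   7  51] [456.1 131.1] [0.107 0.392 0.053]
  red [488 128   8   6  40] [491.4 130.4] [0.056 0.482 0.053]
  red [215 130   9   7  44] [219.2 132.8] [ 0.438 -0.219  0.053]
  red [464 131   8   6  39] [467.5 133.8] [0.101 0.424 0.053]
  red [510 132   9   7  51] [514.2 135. ] [0.043 0.545 0.053]
  red [487 135   9   8  53] [490.7 138.5] [0.087 0.488 0.053]
  red [463 139   9   
[... 4532 characters left out ...]
.166 0.599 0.053]
  red [418 418  10   2  20] [422.5 418.5] [0.102 0.584 0.053]
  red [432 419   9   1   9] [436. 419.] [0.07  0.577 0.053]
scene board [ 140  106   87   68 3068] ((475.5181579589844, -328.73931884765625), (185.7487030029297, 203.262939453125), 78.85112762451172) z 0.012810569660700044
   tiles [ 0.712 -0.321  0.028]
   can [0.445 0.487 0.122]
   jar [0.787 0.156 0.182]
   chesttop [0.95  0.149 0.108]
side board [ 309  128   58   46 1572] ((475.3763427734375, -326.30950927734375), (192.09889221191406, 201.45654296875), 77.78501892089844) z 0.012328425281688538
   tiles [ 0.706 -0.309  0.028]
   can [0.44  0.489 0.122]
   jar [0.789 0.17  0.18 ]
   chesttop [0.833 0.31  0.06 ]
```

Run:
```python
from h import *
a=cv2.imread('pics/scene0.png')[190:390,140:370];b=cv2.imread('pics/side0.png')[150:290,120:280]
a=cv2.resize(a,None,fx=1.9,fy=1.9,interpolation=cv2.INTER_CUBIC); b=cv2.resize(b,(360,int(140*360/160)),interpolation=cv2.INTER_CUBIC)
c=np.zeros((600,800,3),np.uint8);c[:a.shape[0],:a.shape[1]]=a;c[:b.shape[0],437:797]=b
cv2.imwrite('pics/crop1.png',c[:400])
```

```text
(no output)
```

View pics/crop1.png

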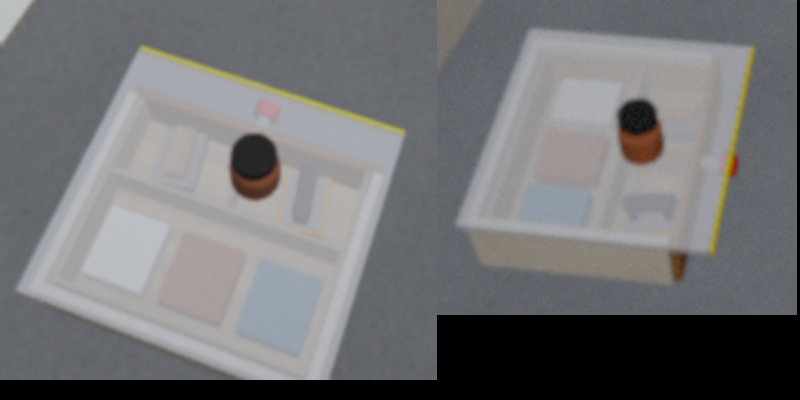

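The crops show the float with its dark handle in the chest's +y compartment. The stone is in the -y one, and the handle is roughly along the chest's x.

```bash
cat >> h.py <<'E'
def rot(o): return R.from_euler('xyz',o['orientation'],degrees=True)
def rowT(o,target):  # translation in tool axes, cm
    return rot(o).inv().apply(np.array(target)-o['tool_pos'])*100
def tilt(yaw,t):    # tool z toward chest x (yaw), tilted t deg from down, tool y = chest y
    c,s=np.cos(np.radians(yaw)),np.sin(np.radians(yaw)); cx=np.array([c,s,0]); cy=np.array([-s,c,0]); up=np.array([0,0,1.])
    a=np.radians(t); z=np.sin(a)*cx-np.cos(a)*up; return R.from_matrix(np.c_[np.cross(cy,z),cy,z])
def rotv(o,Rt): return (rot(o).inv()*Rt).as_rotvec()
E
python3 - <<'E'
from h import *
o=ctrl.get_obs(); Rt=tilt(8.2,42); K=np.array([.685,.119,.053]); z=Rt.as_matrix()[:,2]
t=K-.15*z; print(t,z); print(rowT(o,t),np.linalg.norm(rowT(o,t)),rotv(o,Rt))
print(Rt.as_matrix())
E
```

```text
[0.58565656 0.10468439 0.16447172] [ 0.66228957  0.09543738 -0.74314483]
[-59.04209913  60.16676637   7.00621797] 84.58780252403216 [ 0.05859882 -0.73171635  0.14904899]
[[-7.35547084e-01 -1.42628934e-01  6.62289570e-01]
 [-1.05993954e-01  9.89776231e-01  9.54373849e-02]
 [-6.69130606e-01  6.93889390e-18 -7.43144825e-01]]
```

Emit:
move_arm(moves=[8.7,-2.95,3.0,0,0,0,0,8.7,-2.95,3.0,0,0,0,0,8.7,-2.95,3.0,0,0,0,0,8.7,-2.95,3.0,0,0,0,0,8.7,-2.95,3.0,0,0,0,0,8.7,-2.95,3.0,0,0,0,0,8.7,-2.95,3.0,0,0,0,0,8.7,-2.95,3.0,0,0,0,0])

```text
clock: 0.95
tool_pos: [0.3543, -0.3443, 0.2345]
orientation: [180.0, 0.0, -162.8]
force: [2.0, 1.4, -0.4]
opening: 0.0869
gripper_force: 0.0
```

Emit:
move_arm(moves=[8.7,-2.95,3.0,0,0,0,0,8.7,-2.95,3.0,0,0,0,0,8.7,-2.95,3.0,0,0,0,0,8.7,-2.95,3.0,0,0,0,0,8.7,-2.95,3.0,0,0,0,0,8.7,-2.95,3.0,0,0,0,0,8.7,-2.95,3.0,0,0,0,0,8.7,-2.95,3.0,0,0,0,0])

```text
clock: 1.75
tool_pos: [0.5089, -0.0452, 0.2347]
orientation: [180.0, 0.0, -162.8]
force: [1.7, -1.2, -0.2]
opening: 0.0867
gripper_force: 0.0
```

Emit:
move_arm(moves=[8.7,-2.0,3.0,0,0,0,0,8.7,-2.0,3.0,0,0,0,0,8.7,0,0,0,0.01,-0.122,0.025,8.7,0,0,0,0.01,-0.122,0.025,8.7,0,0,0,0.01,-0.122,0.025,8.7,0,0,0,0.01,-0.122,0.025,8.7,0,0,0,0.01,-0.122,0.025,8.7,0,0,0,0.01,-0.122,0.025])

```text
clock: 2.55
tool_pos: [0.5431, 0.0082, 0.2604]
orientation: [-180.0, 38.2, -171.3]
force: [-77.8, -39.5, -111.5]
opening: 0.0873
gripper_force: 0.0
```

Run:
```python
from h import *
o=ctrl.get_obs(); print(o); snap('wrist','w1'); Rt=tilt(8.2,42); z=Rt.as_matrix()[:,2]
print(rowT(o,np.array([.685,.119,.053])-.15*z),rotv(o,Rt))
```

```text
{'clock': 2.55, 'joint_pos': array([  20.21800597,  -12.93891584,  -58.32493855,   45.5885449 ,
         -9.96735867, -144.21722993]), 'qvel': array([-68.18085059, -15.55868806,  -1.07874943, 130.15911901,
        91.56809837, -84.03941751]), 'tau': array([ 11.17105275,  -8.55376571, -12.12067544,  12.09773809,
         4.34423044,   2.10895613]), 'tool_pos': array([0.54310515, 0.00822482, 0.26041487]), 'orientation': array([-179.95606147,   38.16990304, -171.25188883]), 'force': array([ -77.75921784,  -39.5195792 , -111.53784257]), 'moment': array([-7.43492482, 25.69657607, -3.53492505]), 'gripper_force': 0.0, 'opening': 0.08728930340320042}
[ 1.46947009  8.89504352 11.04175984] [ 0.00539455 -0.06684446  0.00734611]
```

View pics/w1.png

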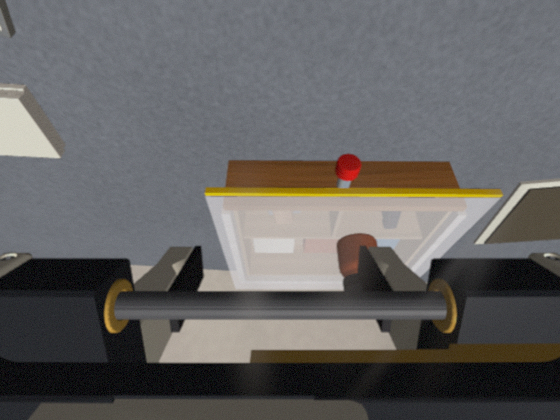

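The picture, inverted, shows the knob at (348,167) clear of the yellow lip, which lies at row 192. Joint 3 has run onto its limit and the wrist is near singular, so I back the tilt off and fit the kinematics before I go on.

Emit:
move_arm(moves=[8.7,0,0,0,0,0.1,0,8.7,0,0,0,0,0.1,0,8.7,0,0,0,0,0.1,0,8.7,0,0,0,0,0.1,0,8.7,0,0,0,0,0,0])

```text
clock: 3.1
tool_pos: [0.5518, -0.0015, 0.2646]
orientation: [-179.1, 18.2, -171.8]
force: [0.5, -0.8, 0.2]
opening: 0.0865
gripper_force: 0.0
```

Run:
```python
from h import *
o=ctrl.get_obs(); print({k:np.round(v,4) for k,v in o.items()})
```

```text
{'clock': np.float64(3.1), 'joint_pos': array([  24.1952,   -3.1507,  -29.7238,    8.0547,  -46.4577, -110.7985]), 'qvel': array([ 0.1747, -2.6691, -7.717 ,  3.3846,  7.821 , -5.0368]), 'tau': array([ -0.3191, -23.3916,  30.9978,   5.7734,  -0.917 ,   1.0739]), 'tool_pos': array([ 0.5518, -0.0015,  0.2646]), 'orientation': array([-179.0548,   18.1589, -171.7693]), 'force': array([ 0.5001, -0.7663,  0.2489]), 'moment': array([-0.1195,  0.9685, -0.0388]), 'gripper_force': np.float64(0.0), 'opening': np.float64(0.0865)}
```

```bash
cat > kin.py <<'E'
import numpy as np, itertools
from scipy.spatial.transform import Rotation as R
from scipy.optimize import least_squares
E=lambda a,d: R.from_euler(a,d,degrees=True)
def fk(q,p,s):
    al,y1,x0,h,a1,L1,e,L2,y2,Lt,g=p
    A=E('z',q[0]+al); pos=A.apply([x0,y1,h]); A=A*E('y',q[1]); pos=pos+A.apply([a1,0,L1])
    A=A*E('y',-q[2]); pos=pos+A.apply([L2,y2,e]); A=A*E('x',s[0]*q[3])*E('y',-q[4]); pos=pos+A.apply([Lt,0,0])
    A=A*E('x',s[1]*q[5]+g)*E('y',90); return pos,A
E
cat > fit.py <<'E'
from kin import *
D=[([-56.317,20.592,.6328,-.0187,-70.1364,-16.5056],[.19915,-.64444,.23361],[179.903,-.0104,-162.829]),
([20.218,-12.9389,-58.3249,45.5885,-9.9674,-144.2172],[.543105,.008225,.260415],[-179.956,38.1699,-171.2519]),
([24.1952,-3.1507,-29.7238,8.0547,-46.4577,-110.7985],[.5518,-.0015,.2646],[-179.0548,18.1589,-171.7693])]
import json,os
if os.path.exists('more.json'): D+=json.load(open('more.json'))
def res(p,s):
    r=[]
    for q,x,o in D:
        P,A=fk(q,p,s); r+=list((P-x)*100)+list((E('xyz',o).inv()*A).as_rotvec()*20)
    return np.r_[r,0.01*np.array(p[1:10])]
best=None
for s in itertools.product([1,-1],[1,-1]):
    for g in [0,90,180,270]:
        f=least_squares(res,[0,0,0,.3,0,.3,0,.3,0,.2,g],args=(s,))
        if best is None or f.cost<best[0]: best=(f.cost,s,f.x,np.abs(f.fun).max())
print(best[0],best[3],best[1],best[2].round(4)); np.savez('kin.npz',p=best[2],s=best[1])
E
python3 fit.py
```

```text
5.848333221617755 2.29417958144114 (-1, -1) [ 2.607500e+00 -1.124000e-01  6.002000e-01 -4.169000e-01 -1.120000e-02
  4.193000e-01  1.952000e-01 -1.772000e-01 -1.130000e-01 -1.020000e-02
  2.723783e+02]
```

```bash
cat > fo.py <<'E'
from kin import *
from fit import D
out=[]
for ax in ['zyyxyx','zyyyzx','zyyyxy','zyyyzy','zyyxyz']:
  for s in itertools.product([1,-1],repeat=5):
    def res(p):
        r=[]
        for q,x,o in D:
            A=E('z',q[0])
            for a,k,si in zip(ax[1:],range(1,6),s): A=A*E(a,si*q[k])
            r.append(E('xyz',o).inv()*R.from_rotvec([0,0,p[3]])*A*R.from_rotvec(p[:3]))
        return np.concatenate([a.as_rotvec() for a in r])
    for g in ([0,np.pi/2,0,0],[0,0,0,0]):
        f=least_squares(res,g); out.append((f.cost,ax,s,f.x.round(3)))
out.sort(key=lambda t:t[0])
for t in out[:6]: print(t)
E
python3 fo.py
```

```text
5.848333221617755 2.29417958144114 (-1, -1) [ 2.607500e+00 -1.124000e-01  6.002000e-01 -4.169000e-01 -1.120000e-02
  4.193000e-01  1.952000e-01 -1.772000e-01 -1.130000e-01 -1.020000e-02
  2.723783e+02]
(np.float64(2.411510476834698e-12), 'zyyxyx', (-1, 1, 1, 1, 1), array([-1.209, -1.209,  1.209, -3.142]))
(np.float64(2.4115104770227514e-12), 'zyyxyx', (1, -1, -1, -1, -1), array([-1.209,  1.209, -1.209, -0.   ]))
(np.float64(2.4115104871770946e-12), 'zyyxyx', (-1, 1, 1, 1, 1), array([-1.209, -1.209,  1.209,  3.142]))
(np.float64(2.4115139080022805e-12), 'zyyxyx', (1, -1, -1, -1, -1), array([-1.209,  1.209, -1.209, -0.   ]))
(np.float64(0.04577343666278172), 'zyyxyx', (1, 1, 1, 1, 1), array([-0.199, -2.165, -0.147,  1.554]))
(np.float64(0.04577343666620349), 'zyyxyx', (1, 1, 1, 1, 1), array([0.375, 4.077, 0.276, 1.554]))
```

```bash
cat > kin.py <<'E'
import numpy as np, json, os
from scipy.spatial.transform import Rotation as R
E=lambda a,d: R.from_euler(a,d,degrees=True)
C=R.from_rotvec([-1.2092,1.2092,-1.2092])
def chain(q):
    A1=E('z',q[0]);A2=A1*E('y',q[1]);A3=A2*E('y',-q[2]);A4=A3*E('x',-q[3]);A5=A4*E('y',-q[4]);A6=A5*E('x',-q[5]);return A1,A2,A3,A4,A5,A6
def rowsM(q,cols='full'):
    A1,A2,A3,A4,A5,A6=[a.as_matrix() for a in chain(q)]
    return np.c_[A1[:,0],A1[:,1],A1[:,2],A2[:,0],A2[:,2],A3[:,0],A3[:,2],A5[:,0]]
D=[([-56.317,20.592,.6328,-.0187,-70.1364,-16.5056],[.19915,-.64444,.23361],[179.903,-.0104,-162.829]),
([20.218,-12.9389,-58.3249,45.5885,-9.9674,-144.2172],[.543105,.008225,.260415],[-179.956,38.1699,-171.2519]),
([24.1952,-3.1507,-29.7238,8.0547,-46.4577,-110.7985],[.5518,-.0015,.2646],[-179.0548,18.1589,-171.7693])]
if os.path.exists('more.json'): D+=json.load(open('more.json'))
M=np.vstack([rowsM(q) for q,_,_ in D]);b=np.hstack([x for _,x,_ in D])
l=1e-3; P=np.linalg.solve(M.T@M+l**2*np.eye(8),M.T@b)
if __name__=='__main__': print(P.round(4),'res',(M@P-b).round(5),'sv',np.linalg.svd(M)[1].round(3))
E
python3 kin.py
```

```text
[ 0.5651 -0.1964 -0.3497 -0.0118  0.444  -0.1304  0.1733  0.0439] res [-0.00394 -0.00262 -0.       0.00756 -0.02054 -0.      -0.01091  0.02429
  0.     ] sv [3.402 2.955 1.735 0.631 0.511 0.112 0.078 0.046]
```

```bash
cat > log.py <<'E'
from h import *
import os
o=ctrl.get_obs(); L=json.load(open('more.json')) if os.path.exists('more.json') else []
L.append([list(o['joint_pos']),list(o['tool_pos']),list(o['orientation'])]); json.dump(L,open('more.json','w'))
print(o['joint_pos'].round(1),o['tool_pos'].round(4),o['orientation'].round(2),o['force'].round(1))
E
python3 - <<'E'
from h import *
o=ctrl.get_obs(); print(rowT(o,[.60,.105,.17]))
E
```

```text
[-3.02977645 10.0251516  10.78313142]
```

Emit:
move_arm(moves=[8.7,-1.0,2.5,2.5,0,0,0,8.7,-1.0,2.5,2.5,0,0,0,8.7,-0.5,2.5,2.8,0,0,0,8.7,-0.5,2.5,2.8,0,0,0,8.7,0,0,0,0,0,0])

```text
clock: 3.6
tool_pos: [0.5953, 0.1043, 0.1661]
orientation: [-178.9, 18.0, -171.7]
force: [-0.6, -0.7, 0.5]
opening: 0.0868
gripper_force: 0.0
```

```bash
python3 log.py; python3 kin.py
```

```text
[  33.2    7.6  -35.4   16.   -32.1 -127.5] [0.5953 0.1043 0.1661] [-178.91   17.95 -171.65] [-0.6 -0.7  0.5]
[ 0.0735 -0.1713  0.2286  0.0625  0.5562  0.3185  0.0199  0.4112] res [ 0.00953  0.02277 -0.00761 -0.0003  -0.04499 -0.0118   0.01015  0.02046
  0.00739  0.00605  0.01239  0.01202] sv [3.942 3.423 2.006 0.637 0.514 0.15  0.142 0.09 ]
```

Emit:
move_arm(moves=[8.7,0,0,0,0.1,0,0.1,8.7,0,0,0,0,-0.1,0.1,8.7,0,0,0,0,0,0])

```text
clock: 3.9
tool_pos: [0.5978, 0.096, 0.1707]
orientation: [-176.7, 22.1, -179.8]
force: [-0.1, -1.7, -1.1]
opening: 0.087
gripper_force: 0.0
```

```bash
python3 log.py; python3 kin.py
```

```text
[  34.     6.1  -43.5   33.7  -27.6 -152.8] [0.5978 0.096  0.1707] [-176.72   22.13 -179.83] [-0.1 -1.7 -1.1]
[ 0.107  -0.1773  0.1583  0.0793  0.5037  0.274   0.0467  0.3282] res [ 3.530e-03  2.090e-02 -9.460e-03 -2.540e-03 -4.128e-02 -1.366e-02
  9.930e-03  2.302e-02  8.440e-03  8.000e-03  2.106e-02  1.646e-02
 -1.000e-05 -8.260e-03 -1.790e-03] sv [4.411 3.832 2.248 0.659 0.532 0.191 0.188 0.142]
```

Run:
```python
from kin import *
import itertools
X={'A4y':(3,1),'A4z':(3,2),'A5y':(4,1),'A5z':(4,2),'A6y':(5,1),'A6z':(5,2)}
for k in [1,2]:
  for c in itertools.combinations(X,k):
    N=np.vstack([np.c_[rowsM(q),np.array([chain(q)[X[n][0]].as_matrix()[:,X[n][1]] for n in c]).T] for q,_,_ in D])
    l=1e-4; p=np.linalg.solve(N.T@N+l**2*np.eye(N.shape[1]),N.T@b); r=np.abs(N@p-b).max()
    if r<.012: print(c,r.round(5),p.round(4))
```

```text
('A4y',) 2e-05 [-1.000e-04  1.000e-04  1.987e-01 -0.000e+00  6.017e-01  4.636e-01
  1.000e-04  3.701e-01 -1.919e-01]
('A5y',) 2e-05 [-1.000e-04  1.000e-04  1.987e-01 -0.000e+00  6.017e-01  4.636e-01
  1.000e-04  3.701e-01 -1.919e-01]
('A4y', 'A4z') 2e-05 [-1.000e-04  0.000e+00  1.987e-01 -0.000e+00  6.017e-01  4.636e-01
  1.000e-04  3.701e-01 -1.919e-01  0.000e+00]
('A4y', 'A5y') 2e-05 [-1.000e-04  1.000e-04  1.987e-01 -0.000e+00  6.017e-01  4.636e-01
  1.000e-04  3.701e-01 -9.590e-02 -9.590e-02]
('A4y', 'A5z') 2e-05 [-1.000e-04  1.000e-04  1.987e-01 -0.000e+00  6.017e-01  4.636e-01
  1.000e-04  3.701e-01 -1.919e-01 -0.000e+00]
('A4y', 'A6y') 2e-05 [-1.000e-04  1.000e-04  1.987e-01 -0.000e+00  6.017e-01  4.636e-01
  1.000e-04  3.701e-01 -1.919e-01 -0.000e+00]
('A4y', 'A6z') 1e-05 [-1.000e-04  1.000e-04  1.986e-01  0.000e+00  6.016e-01  4.636e-01
  2.000e-04  3.700e-01 -1.918e-01  0.000e+00]
('A4z', 'A5y') 2e-05 [-1.000e-04  0.000e+00  1.987e-01 -0.000e+00  6.017e-01  4.636e-01
  1.000e-04  3.701e-01  0.000e+00 -1.919e-01]
('A5y', 'A5z') 2e-05 [-1.000e-04  1.000e-04  1.987e-01 -0.000e+00  6.017e-01  4.636e-01
  1.000e-04  3.701e-01 -1.919e-01 -0.000e+00]
('A5y', 'A6y') 2e-05 [-1.000e-04  1.000e-04  1.987e-01 -0.000e+00  6.017e-01  4.636e-01
  1.000e-04  3.701e-01 -1.919e-01 -0.000e+00]
('A5y', 'A6z') 1e-05 [-1.000e-04  1.000e-04  1.986e-01  0.000e+00  6.016e-01  4.636e-01
  2.000e-04  3.700e-01 -1.918e-01  0.000e+00]
```

```bash
cat >> kin.py <<'E'
LO=np.array([-176.03,-82.01,-58.28,-173.87,-174.79,-173.66]);HI=np.array([176.03,121.73,71.71,95.51,-.11,173.66])
def fk(q):
    A1,A2,A3,A4,A5,A6=chain(q)
    return A1.apply([0,0,.1987])+A2.apply([0,0,.6017])+A3.apply([.4636,0,0])+A4.apply([0,-.1919,0])+A5.apply([.3701,0,0]),A6*C
from scipy.optimize import least_squares
def ik(x,Rt,q0):
    def f(q):
        p,A=fk(q); return np.r_[(p-x)*10,(Rt.inv()*A).as_rotvec()]
    s=least_squares(f,np.clip(q0,LO+.01,HI-.01),bounds=(LO,HI),x_scale=30.); return s.x,np.abs(s.fun).max()
def iks(x,Rt,n=40,seed=0):
    g=np.random.default_rng(seed); out=[]
    for _ in range(n):
        q,r=ik(x,Rt,g.uniform(LO,HI))
        if r<1e-4 and not any(np.abs(q-p).max()<1 for p in out): out.append(q)
    return out
E
cat > scan.py <<'E'
from kin import *
from h import tilt
K=np.array([.685,.119,.053]); cx=np.array([np.cos(np.radians(8.2)),np.sin(np.radians(8.2)),0])
for t in (35,42):
  for flip in (0,180):
    Rt=tilt(8.2,t)*E('z',flip); z=Rt.as_matrix()[:,2]
    for nm,x in [('stand',K-.12*z),('grip',K+.004*z),('out',K+.004*z-.17*cx)]:
        for q in iks(x,Rt,25): print(t,flip,nm,q.round(0),'margin',np.minimum(q-LO,HI-q).min().round(1))
E
python3 scan.py
python3 - <<'E'
from kin import *
from h import tilt
for q,x,o in D: p,A=fk(q); print((p-x).round(4),(E('xyz',o).inv()*A).magnitude().round(4))
K=np.array([.685,.119,.053]); cx=np.array([np.cos(np.radians(8.2)),np.sin(np.radians(8.2)),0])
g=np.random.default_rng(0)
for t in (0,20,30,38,45):
  for flip in (0,180):
    Rt=tilt(8.2,t)*E('z',flip); z=Rt.as_matrix()[:,2]
    for nm,x in [('stand',K-.12*z),('grip',K+.004*z),('out',K+.004*z-.17*cx)]:
        S=sorted([ik(x,Rt,g.uniform(LO,HI)) for _ in range(12)],key=lambda s:s[1])
        print(t,flip,nm,S[0][0].round(0),S[0][1].round(4))
E
```

```text
Traceback (most recent call last):
AttributeError: 'float' object has no attribute 'round'
```

Run:
```python
from kin import *
from h import tilt
for q,x,o in D: p,A=fk(q); print((p-x).round(4),(E('xyz',o).inv()*A).magnitude())
K=np.array([.685,.119,.053]); cx=np.array([np.cos(np.radians(8.2)),np.sin(np.radians(8.2)),0])
g=np.random.default_rng(0)
for t in (0,20,30,38,45):
  for flip in (0,180):
    Rt=tilt(8.2,t)*E('z',flip); z=Rt.as_matrix()[:,2]
    for nm,x in [('stand',K-.12*z),('grip',K+.004*z),('out',K+.004*z-.17*cx)]:
        S=sorted([ik(x,Rt,g.uniform(LO,HI)) for _ in range(12)],key=lambda s:s[1])
        print(t,flip,nm,S[0][0].round(0),round(float(S[0][1]),4))
```

```text
[-0.0001 -0.0001 -0.0001] 5.82554577471936e-06
[ 0.0001 -0.0001  0.    ] 1.23800295638536e-06
[ 0.0001 -0.     -0.0001] 9.210584233334228e-07
[ 0.0001 -0.0001 -0.    ] 7.34119091427846e-07
[ 0.0001 -0.     -0.    ] 7.341190912091655e-07
0 0 stand [  26.   25.   -1.    0.  -64. -108.] 0.0
0 0 grip [  26.   31.   -8.    0.  -50. -108.] 0.0
0 0 out [  32.   18.  -31.    0.  -41. -114.] 0.0
0 180 stand [ 26.  25.  -1.  -0. -64.  72.] 0.0
0 180 grip [ 26.  31.  -8.  -0. -50.  72.] 0.0
0 180 out [ 32.  18. -31.  -0. -41.  66.] 0.0
20 0 stand [  31.   11.  -31.   15.  -30. -125.] 0.0
20 0 grip [  27.   23.  -39.   33.  -11. -140.] 0.0
20 0 out [  30.   10.  -58.   42.   -7. -152.] 0.0595
20 180 stand [ 31.  11. -31.  15. -30.  55.] 0.0
20 180 grip [ 27.  23. -39.  33. -11.  40.] 0.0
20 180 out [ 30.  10. -58.  42.  -7.  28.] 0.0595
30 0 stand [  9.   6. -55.  96.  -1. 174.] 0.0216
30 0 grip [  25.   22.  -39.   23.   -4. -128.] 0.1016
30 0 out [ -11.   11.  -50. -168.   -2.   94.] 0.1601
30 180 stand [  9.   6. -55.  96.  -0.  -6.] 0.0221
30 180 grip [ 25.  22. -39.  23.  -4.  52.] 0.1016
30 180 out [ -11.   11.  -50. -168.   -2.  -86.] 0.1601
38 0 stand [  15.    6.  -56.   78.   -2. -174.] 0.1771
38 0 grip [  -5.   22.  -31. -149.   -5.   69.] 0.107
38 0 out [   3.   10.  -38. -107.   -2.   21.] 0.0741
38 180 stand [  9.   6. -56.  96.  -2.  -7.] 0.1732
38 180 grip [  -5.   22.  -31. -149.   -5. -111.] 0.107
38 180 out [   3.   10.  -38. -107.   -2. -159.] 0.0741
45 0 stand [   3.    6.  -32. -111.   -2.   24.] 0.1152
45 0 grip [   3.   22.  -23. -110.   -4.   24.] 0.0289
45 0 out [ -13.   12.  -46. -126.  -18.   53.] 0.0
45 180 stand [   3.    6.  -32. -111.   -2. -156.] 0.1152
45 180 grip [   3.   22.  -23. -110.   -4. -156.] 0.0289
45 180 out [ -13.   12.  -46. -126.  -18. -127.] 0.0
```

```bash
cat > scan.py <<'E'
from kin import *
from h import tilt
K=np.array([.685,.119,.053]); cx=np.array([np.cos(np.radians(8.2)),np.sin(np.radians(8.2)),0])
g=np.random.default_rng(1)
for t in (36,40,45,50):
  for yaw in (8.2,-7,23):
    Rt=tilt(yaw,t); z=Rt.as_matrix()[:,2]
    for nm,x in [('stand',K-.12*z),('grip',K+.004*z),('out',K+.004*z-.17*cx)]:
        S=sorted([ik(x,Rt,[g.uniform(-60,60),g.uniform(0,40),g.uniform(-58,0),g.uniform(-174,-60) if i%2 else g.uniform(60,95),g.uniform(-60,-1),g.uniform(-170,170)]) for i in range(14)],key=lambda s:s[1])
        print(t,yaw,nm,S[0][0].round(0),round(float(S[0][1]),4))
E
python3 scan.py
```

```text
36 8.2 stand [  9.   6. -56.  96.  -1. 174.] 0.1352
36 8.2 grip [  -6.   22.  -33. -161.   -4.   82.] 0.1301
36 8.2 out [  -1.   10.  -40. -117.   -4.   34.] 0.095
36 -7 stand [ 19.   7. -56.  96. -16. 151.] 0.0752
36 -7 grip [  -6.   22.  -32. -165.   -0.   73.] 0.0148
36 -7 out [ -12.   11.  -52. -161.   -9.   75.] 0.0
36 23 stand [  26.    7.  -47.   14.   -1. -106.] 0.0244
36 23 grip [ 25.  22. -32. -18.  -0. -74.] 0.0219
36 23 out [ 26.  10. -43. -42.  -0. -50.] 0.0322
40 8.2 stand [  -8.    7.  -44. -174.   -0.   96.] 0.1775
40 8.2 grip [  -4.   22.  -28. -137.   -6.   56.] 0.0759
40 8.2 out [   5.   10.  -38. -102.   -2.   15.] 0.0444
40 -7 stand [  -6.    7.  -43. -174.   -0.   83.] 0.0118
40 -7 grip [  -4.   22.  -29. -150.   -0.   58.] 0.0332
40 -7 out [ -14.   13.  -58. -168.  -21.   84.] 0.0002
40 23 stand [ 26.   7. -43.  -7.  -0. -85.] 0.0348
40 23 grip [ 23.  22. -28. -34.  -0. -56.] 0.0016
40 23 out [ 19.  10. -39. -60.  -3. -27.] 0.0
45 8.2 stand [   3.    6.  -32. -111.   -2.   24.] 0.1152
45 8.2 grip [   3.   22.  -23. -110.   -4.   24.] 0.0289
45 8.2 out [ -13.   12.  -46. -126.  -18.   53.] 0.0
45 -7 stand [  -4.    7.  -39. -154.   -0.   62.] 0.0348
45 -7 grip [  -7.   24.  -43. -174.  -22.   85.] 0.0354
45 -7 out [ -16.   14.  -58. -161.  -26.   79.] 0.0383
45 23 stand [ 23.   7. -38. -32.  -0. -59.] 0.0066
45 23 grip [ 11.  22. -21. -70.  -9. -12.] 0.0
45 23 out [ -4.  12. -38. -93. -18.  23.] 0.0
50 8.2 stand [  7.   6. -32. -98.  -1.   9.] 0.0282
50 8.2 grip [ -10.   24.  -34. -140.  -21.   63.] 0.0
50 8.2 out [ -23.   19.  -55. -139.  -37.   76.] 0.0
50 -7 stand [  -8.    9.  -54. -174.  -23.   85.] 0.035
50 -7 grip [  -8.   26.  -47. -174.  -33.   85.] 0.045
50 -7 out [ -18.   15.  -58. -155.  -30.   76.] 0.0798
50 23 stand [  5.   8. -30. -74. -15.  -5.] 0.0
50 23 grip [ -2.  23. -22. -98. -19.  25.] 0.0
50 23 out [ -17.   16.  -43. -108.  -31.   49.] 0.0
```

```bash
cat > scan2.py <<'E'
from kin import *
from h import tilt
K=np.array([.685,.119,.053]); cx=np.array([np.cos(np.radians(8.2)),np.sin(np.radians(8.2)),0])
g=np.random.default_rng(1)
for t in (46,48,50,52):
  for rho in (-15,0,15):
    Rt=R.from_rotvec(np.radians(rho)*cx)*tilt(8.2,t); z=Rt.as_matrix()[:,2]
    q=np.array([-20,17,-50,-139,-30,70]); row=[]
    for d in (-.17,-.1,-.04,0):
        S=[ik(K+.004*z+d*cx,Rt,s) for s in ([q]+[q+g.normal(0,15,6) for _ in range(3)])]; q,r=min(S,key=lambda s:s[1]); row.append((q.round(0).astype(int).tolist(),round(float(r),3)))
    print(t,rho,*row)
E
python3 scan2.py
```

```text
46 -15 ([-18, 15, -58, -156, -29, 98], 0.067) ([-11, 22, -58, -174, -37, 109], 0.0) ([-9, 24, -50, -174, -32, 107], 0.016) ([-8, 25, -45, -174, -28, 106], 0.026)
46 0 ([-16, 13, -48, -130, -22, 59], 0.0) ([-10, 17, -39, -129, -16, 53], 0.0) ([-2, 19, -29, -117, -8, 34], 0.0) ([4, 22, -23, -106, -3, 19], 0.014)
46 15 ([-12, 14, -41, -104, -25, 20], 0.0) ([-6, 17, -33, -101, -21, 10], 0.0) ([0, 20, -26, -94, -17, -1], 0.0) ([3, 22, -21, -88, -14, -10], 0.0)
48 -15 ([-19, 16, -58, -154, -32, 97], 0.078) ([-12, 23, -58, -171, -41, 108], 0.007) ([-9, 25, -52, -174, -36, 108], 0.007) ([-8, 26, -47, -174, -32, 107], 0.017)
48 0 ([-20, 16, -52, -135, -30, 69], 0.0) ([-14, 19, -44, -137, -24, 64], 0.0) ([-9, 21, -35, -135, -18, 58], 0.0) ([-6, 23, -29, -130, -14, 50], 0.0)
48 15 ([-17, 15, -43, -111, -30, 30], 0.0) ([-10, 18, -35, -109, -25, 22], 0.0) ([-5, 21, -28, -104, -21, 13], 0.0) ([-2, 23, -23, -99, -18, 5], 0.0)
50 -15 ([-20, 17, -58, -151, -34, 96], 0.09) ([-14, 24, -58, -168, -43, 106], 0.019) ([-9, 26, -53, -173, -41, 108], 0.0) ([-8, 27, -48, -174, -37, 107], 0.008)
50 0 ([-23, 19, -55, -139, -37, 76], 0.0) ([-16, 20, -47, -141, -30, 72], 0.0) ([-12, 23, -39, -141, -25, 67], 0.0) ([-10, 24, -34, -140, -21, 63], 0.0)
50 15 ([-21, 18, -46, -116, -35, 40], 0.0) ([-14, 20, -38, -115, -30, 33], 0.0) ([-9, 22, -30, -112, -25, 25], 0.0) ([-6, 24, -25, -109, -22, 18], 0.0)
52 -15 ([-21, 18, -58, -149, -36, 95], 0.103) ([-15, 25, -58, -165, -45, 105], 0.032) ([-10, 27, -54, -172, -45, 107], 0.0) ([-8, 28, -49, -174, -41, 107], 0.0)
52 0 ([-26, 22, -58, -141, -44, 82], 0.0) ([-18, 23, -50, -144, -37, 77], 0.0) ([-14, 24, -42, -145, -31, 73], 0.0) ([-12, 26, -37, -145, -27, 70], 0.0)
52 15 ([-25, 20, -49, -120, -40, 49], 0.0) ([-18, 22, -41, -121, -34, 41], 0.0) ([-13, 24, -33, -119, -29, 35], 0.0) ([-10, 25, -28, -117, -26, 29], 0.0)
```

```bash
cat > path.py <<'E'
from kin import *
from h import tilt,ctrl
K=np.array([.685,.119,.053]); cx=np.array([np.cos(np.radians(8.2)),np.sin(np.radians(8.2)),0])
Rt=R.from_rotvec(np.radians(5)*cx)*tilt(8.2,49)
q=np.array([-20,17,-50,-130,-30,60.])
for d,up in [(-.17,0),(-.1,0),(-.05,0),(0,0),(-.1,0),(-.1,.03),(-.1,.06)]:
    q,r=ik(K+d*cx+[0,0,up],Rt,q); print(d,up,q.round(1),round(float(r),4))
    if (d,up)==(-.1,.03): qg=q
q0=ctrl.get_obs()['joint_pos']; print('q0',q0.round(1))
pts=np.array([[sx*.039,sy*.097,-.058] for sx in(-1,1) for sy in(-1,1)]+[[0,.065,.008],[0,-.065,.008],[.1,0,-.12]])
for s in np.linspace(0,1,9):
    x,A=fk(q0+(qg-q0)*s); w=x+A.apply(pts); print(s.round(2),x.round(3),A.as_matrix()[:,2].round(2),'minz',w[:,2].min().round(3),'maxx',w[:,0].max().round(3))
np.save('qg.npy',qg)
E
python3 path.py
```

```text
-0.17 0 [ -19.5   15.1  -49.2 -126.2  -29.9   55.8] 0.0
-0.1 0 [ -13.2   17.9  -40.8 -126.5  -24.1   49.9] 0.0
-0.05 0 [  -9.    20.1  -34.  -123.9  -19.6   43.4] 0.0
0 0 [  -4.2   22.3  -26.4 -117.3  -14.2   32.5] 0.0
-0.1 0 [ -13.2   17.9  -40.8 -126.5  -24.1   49.9] 0.0
-0.1 0.03 [  -5.    12.1  -35.4 -111.7  -14.2   27.3] 0.0
-0.1 0.06 [ 12.5   7.6 -32.5 -82.3  -0.1 -14.3] 0.0122
q0 [  34.     6.1  -43.5   33.7  -27.6 -152.8]
0.0 [0.598 0.096 0.171] [ 0.38 -0.06 -0.92] minz 0.16 maxx 0.614
0.12 [0.558 0.05  0.124] [ 0.29  0.03 -0.96] minz 0.115 maxx 0.582
0.25 [0.516 0.03  0.085] [ 0.25  0.14 -0.96] minz 0.069 maxx 0.547
0.38 [0.483 0.033 0.056] [ 0.27  0.24 -0.93] minz 0.035 maxx 0.517
0.5 [0.465 0.052 0.038] [ 0.34  0.32 -0.88] minz 0.014 maxx 0.499
0.62 [0.468 0.078 0.033] [ 0.44  0.36 -0.82] minz 0.008 maxx 0.497
0.75 [0.491 0.101 0.04 ] [ 0.55  0.34 -0.76] minz 0.018 maxx 0.512
0.88 [0.532 0.112 0.057] [ 0.66  0.27 -0.7 ] minz 0.04 maxx 0.55
1.0 [0.586 0.105 0.083] [ 0.74  0.16 -0.65] minz 0.072 maxx 0.601
```

```bash
cat > rows.py <<'E'
from kin import *
def rows(qs,x,A,g=8.7):
    out=[]
    for q in qs:
        p,B=fk(q); t=np.round(A.inv().apply(p-x)*100,2); w=np.round((A.inv()*B).as_rotvec(),3)
        out.append([g,*t.tolist(),*w.tolist()]); x=x+A.apply(t/100); A=A*R.from_rotvec(w)
    return out
E
python3 - <<'E'
from rows import *
from h import ctrl,rot
import json
o=ctrl.get_obs(); q0=o['joint_pos']; qg=np.load('qg.npy')
s=np.linspace(0,1,25); qs=[q0+(qg-q0)*a+np.array([0,-6,0,0,0,0])*np.sin(np.pi*a) for a in s]
print(min(fk(q)[0][2] for q in qs)); np.save('qs.npy',qs)
r=rows(qs[1:],o['tool_pos'],rot(o))
for i in (0,8,16): print(json.dumps(sum(r[i:i+8],[])))
print(max(np.linalg.norm(a[4:]) for a in r),max(np.linalg.norm(a[1:4]) for a in r))
E
```

```text
0.07750697984699245
[8.7, 1.45, -1.8, 0.48, -0.031, 0.025, -0.007, 8.7, 1.52, -1.47, 0.41, -0.034, 0.019, -0.007, 8.7, 1.53, -1.17, 0.36, -0.038, 0.012, -0.008, 8.7, 1.52, -0.85, 0.33, -0.039, 0.005, -0.007, 8.7, 1.46, -0.58, 0.3, -0.04, -0.001, -0.008, 8.7, 1.38, -0.3, 0.29, -0.04, -0.007, -0.008, 8.7, 1.26, -0.06, 0.29, -0.038, -0.014, -0.009, 8.7, 1.12, 0.15, 0.31, -0.035, -0.019, -0.009]
[8.7, 0.96, 0.32, 0.33, -0.033, -0.024, -0.009, 8.7, 0.79, 0.47, 0.37, -0.028, -0.028, -0.009, 8.7, 0.59, 0.58, 0.4, -0.024, -0.031, -0.009, 8.7, 0.41, 0.64, 0.44, -0.018, -0.034, -0.009, 8.7, 0.21, 0.68, 0.49, -0.013, -0.037, -0.008, 8.7, 0.02, 0.67, 0.53, -0.007, -0.037, -0.009, 8.7, -0.16, 0.64, 0.59, -0.002, -0.037, -0.008, 8.7, -0.34, 0.58, 0.64, 0.005, -0.037, -0.008]
[8.7, -0.51, 0.48, 0.7, 0.01, -0.036, -0.008, 8.7, -0.66, 0.36, 0.74, 0.016, -0.033, -0.008, 8.7, -0.8, 0.22, 0.8, 0.021, -0.031, -0.007, 8.7, -0.92, 0.07, 0.85, 0.026, -0.028, -0.008, 8.7, -1.04, -0.12, 0.91, 0.03, -0.025, -0.007, 8.7, -1.12, -0.31, 0.95, 0.034, -0.02, -0.007, 8.7, -1.21, -0.5, 1.0, 0.037, -0.016, -0.007, 8.7, -1.27, -0.72, 1.06, 0.04, -0.011, -0.007]
0.04207136793592526 2.3606990490106954
```

Emit:
move_arm(moves=[8.7,1.45,-1.8,0.5,-0.03,0.025,-0.007,8.7,1.5,-1.45,0.4,-0.035,0.02,-0.007,8.7,1.55,-1.15,0.35,-0.038,0.012,-0.008,8.7,1.5,-0.85,0.35,-0.038,0.005,-0.007,8.7,1.45,-0.6,0.3,-0.04,0,-0.008,8.7,1.4,-0.3,0.3,-0.04,-0.007,-0.008,8.7,1.25,-0.05,0.3,-0.038,-0.014,-0.009,8.7,1.1,0.15,0.3,-0.035,-0.02,-0.009])

```text
clock: 4.7
tool_pos: [0.5049, 0.037, 0.1092]
orientation: [167.3, 21.5, -176.3]
force: [-1.2, 0.2, 0.6]
opening: 0.0868
gripper_force: 0.0
```

```bash
python3 -c "
from h import *
o=ctrl.get_obs(); print(o['joint_pos'].round(1),o['tool_pos'].round(4),o['force'].round(1)); q=np.load('qs.npy')[8]; print(q.round(1))
from kin import fk
p,A=fk(q); print((p-o['tool_pos'])*1000,(A.inv()*rot(o)).as_rotvec())"
```

```text
[ 21.    3.  -40.3 -15.2 -23.3 -92.2] [0.5049 0.037  0.1092] [-1.2  0.2  0.6]
[ 21.    2.9 -40.8 -14.8 -23.1 -92.8]
[-2.9275784  -3.13859232 -1.91260774] [-0.00488739 -0.00313122 -0.00391841]
```

Tracks well; continuing.

Emit:
move_arm(moves=[8.7,0.95,0.3,0.35,-0.033,-0.024,-0.009,8.7,0.8,0.45,0.35,-0.028,-0.028,-0.009,8.7,0.6,0.6,0.4,-0.024,-0.03,-0.009,8.7,0.4,0.65,0.45,-0.018,-0.034,-0.009,8.7,0.2,0.7,0.5,-0.013,-0.037,-0.008,8.7,0,0.65,0.55,-0.007,-0.037,-0.009,8.7,-0.15,0.65,0.6,-0.002,-0.037,-0.008,8.7,-0.35,0.6,0.65,0.005,-0.037,-0.008])

```text
clock: 5.5
tool_pos: [0.4913, 0.0925, 0.0815]
orientation: [159.9, 37.2, -177.5]
force: [-1.2, 0.2, 0.1]
opening: 0.0869
gripper_force: 0.0
```

Emit:
move_arm(moves=[8.7,-0.5,0.5,0.7,0.01,-0.036,-0.008,8.7,-0.65,0.35,0.75,0.016,-0.033,-0.008,8.7,-0.8,0.2,0.8,0.02,-0.03,-0.007,8.7,-0.9,0.05,0.85,0.026,-0.028,-0.008,8.7,-1.05,-0.1,0.9,0.03,-0.025,-0.007,8.7,-1.1,-0.3,0.95,0.034,-0.02,-0.007])

```text
clock: 6.1
tool_pos: [0.5588, 0.1154, 0.0831]
orientation: [167.5, 47.4, -178.1]
force: [-0.4, 0.7, -0.7]
opening: 0.0866
gripper_force: 0.0
```

Run:
```python
from h import *
o=ctrl.get_obs(); print(o['joint_pos'].round(1),o['tool_pos'].round(4),o['force'].round(1)); q=np.load('qs.npy')[22]; print(q.round(1))
m,p,d=snap('wrist','w2')
```

```text
[ -1.   10.1 -35.4 -99.4 -14.8  11.7] [0.5588 0.1154 0.0831] [-0.4  0.7 -0.7]
[ -1.7  10.  -36.1 -99.5 -15.3  12.3]
```

View pics/w2.png

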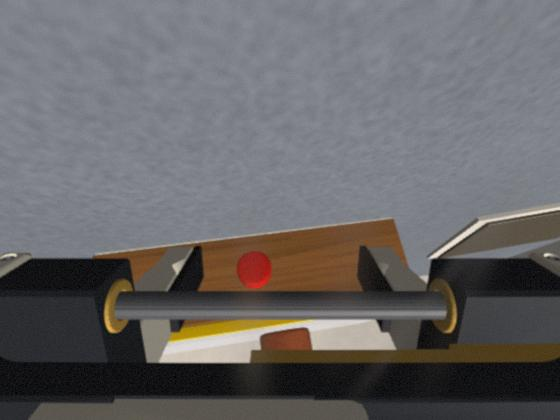

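The wrist view shows the knob's front disc at (254,269), between the open fingers, against the brown face.

Run:
```python
from h import *
m,p,d=load('w2')
r=mask(p,(0,150,90),(6,255,255))|mask(p,(175,150,90),(180,255,255)); k,l,s,c=cv2.connectedComponentsWithStats(r)
for j in range(1,k):
    if s[j,4]>200:
        v,u=np.nonzero(l==j); P=pts(m,d,np.c_[u,v]); print(s[j],c[j].round(1),'median',np.median(P,0).round(4),'ray@.053',onz(m,[c[j]],.053)[0].round(4)); 
        e=cv2.fitEllipse(np.c_[u,v].astype(np.float32)[cv2.convexHull(np.c_[u,v].astype(np.int32),returnPoints=False)[:,0]]); print(e); j0=j
# scene ray vs this ray
o1,r1=rays(m,[c[j0]]); r1=r1[0]
for t,uv in [('scene0',(280.9,246.8)),('side0',(252.4,223.8))]:
    M,_,_=load(t); o2,r2=rays(M,[uv]); r2=r2[0]
    A=np.c_[r1,-r2]; x=np.linalg.lstsq(A,o2-o1,rcond=None)[0]; print(t,(o1+x[0]*r1).round(4),(o2+x[1]*r2).round(4))
# face yaw from brown bottom edge
b=mask(p,(5,90,40),(20,255,200)); k,l,s,c=cv2.connectedComponentsWithStats(b)
ed=[(110,252),(380,220)]; 
for x in (150,250,350):
    col=np.nonzero(b[:,x])[0]; print(x,col.min(),onz(m,[(x,col.min())],0.0).round(4), pts(m,d,[(x,col.min()+8)]).round(4))
```

```text
[ 237  251   35   38 1026] [253.9 269.4] median [0.674  0.1175 0.0556] ray@.053 [0.6853 0.1191 0.053 ]
((253.91209411621094, 269.4337463378906), (34.47873306274414, 37.43781280517578), 177.7477264404297)
scene0 [0.6797 0.1182 0.0543] [0.6798 0.1181 0.0543]
side0 [0.6754 0.1176 0.0553] [0.6745 0.1201 0.0532]
150 249 [[0.7609 0.0145 0.    ]] [[0.737  0.0188 0.0167]]
250 237 [[0.7459 0.1277 0.    ]] [[0.7223 0.1233 0.0173]]
350 225 [[0.7299 0.2495 0.    ]] [[0.7058 0.2346 0.0182]]
```

```bash
cat > plan.py <<'E'
from rows import *
from h import ctrl,rot,tilt
import json
K=np.array([.685,.119,.054]); cx=np.array([np.cos(np.radians(8.2)),np.sin(np.radians(8.2)),0])
Rt=R.from_rotvec(np.radians(5)*cx)*tilt(8.2,49)
def go(x,Rg,n,g=8.7,lin=False):
    o=ctrl.get_obs(); q0=o['joint_pos']; p0,A0=fk(q0); q=q0; qs=[]
    if lin:
        for a in np.linspace(0,1,n+1)[1:]:
            q,r=ik(p0+(x-p0)*a,A0*R.from_rotvec((A0.inv()*Rg).as_rotvec()*a),q); qs.append(q); 
            if r>1e-3: print('ik fail',a,r)
    else:
        q,r=ik(x,Rg,q0); print('r',r); qs=[q0+(q-q0)*a for a in np.linspace(0,1,n+1)[1:]]
    print('end',qs[-1].round(1),'maxstep',np.abs(np.diff([q0]+qs,axis=0)).max().round(1))
    R_=rows(qs,o['tool_pos'],rot(o),g)
    for i in range(0,n,8): print(json.dumps(sum(R_[i:i+8],[])))
E
python3 -c "
from plan import *
go(K-.1*cx,Rt,8)
o=ctrl.get_obs(); print(Rt.inv().apply(cx)*100)"
```

```text
r 1.2190248810384219e-12
end [ -13.    17.7  -40.6 -126.1  -23.8   49.3] maxstep 4.6
[8.7, 0.57, 0.14, 0.4, 0.003, 0.003, -0.001, 8.7, 0.39, 0.06, 0.4, 0.004, 0.002, -0.001, 8.7, 0.23, -0.02, 0.42, 0.006, -0.001, -0.001, 8.7, 0.09, -0.14, 0.44, 0.008, -0.003, -0.001, 8.7, -0.05, -0.25, 0.45, 0.01, -0.004, -0.001, 8.7, -0.16, -0.4, 0.47, 0.012, -0.005, -0.001, 8.7, -0.26, -0.56, 0.49, 0.016, -0.006, -0.002, 8.7, -0.32, -0.71, 0.51, 0.018, -0.007, -0.002]
[-6.56059029e+01  1.86146741e-15  7.54709580e+01]
```

Emit:
move_arm(moves=[8.7,0.55,0.15,0.4,0.003,0.003,-0.001,8.7,0.4,0.05,0.4,0.004,0.002,-0.001,8.7,0.25,0,0.4,0.006,-0.001,-0.001,8.7,0.1,-0.15,0.45,0.008,-0.003,-0.001,8.7,-0.05,-0.25,0.45,0.01,-0.004,-0.001,8.7,-0.15,-0.4,0.45,0.012,-0.005,-0.001,8.7,-0.25,-0.55,0.5,0.016,-0.006,-0.002,8.7,-0.3,-0.7,0.5,0.018,-0.007,-0.002])

```text
clock: 6.95
tool_pos: [0.5832, 0.1033, 0.053]
orientation: [172.4, 48.6, -177.5]
force: [-1.0, 0.7, -0.7]
opening: 0.0871
gripper_force: 0.0
```

```bash
python3 -c "
from plan import *
go(K-.03*cx,Rt,5,lin=True); go(K,Rt,8,lin=True)
o=ctrl.get_obs(); print(o['tool_pos'],o['joint_pos'].round(1),o['force'])"
```

```text
end [  -7.    20.8  -30.9 -121.5  -17.3   39.1] maxstep 2.6
[8.7, -0.97, 0.03, 1.09, 0.0, -0.0, 0.0, 8.7, -0.98, 0.02, 1.09, 0.0, -0.001, 0.0, 8.7, -0.97, 0.02, 1.09, 0.0, -0.0, 0.0, 8.7, -0.97, 0.02, 1.09, 0.001, -0.001, 0.0, 8.7, -0.98, 0.02, 1.08, -0.0, 0.0, 0.0]
end [  -3.9   22.1  -26.2 -116.7  -13.9   31.7] maxstep 3.5
[8.7, -0.85, 0.02, 0.97, 0.0, -0.0, 0.0, 8.7, -0.86, 0.01, 0.96, 0.0, -0.0, 0.0, 8.7, -0.85, 0.01, 0.96, 0.0, -0.001, 0.0, 8.7, -0.86, 0.02, 0.96, 0.0, 0.0, 0.0, 8.7, -0.85, 0.01, 0.97, 0.0, -0.0, 0.0, 8.7, -0.86, 0.01, 0.96, 0.001, -0.0, 0.0, 8.7, -0.86, 0.01, 0.96, -0.0, -0.001, 0.0, 8.7, -0.85, 0.02, 0.96, -0.0, 0.0, 0.0]
[0.58317963 0.10329292 0.05295522] [ -13.3   17.7  -40.8 -125.8  -24.    49.3] [-0.96507074  0.65961386 -0.74301881]
```

Emit:
move_arm(moves=[8.7,-0.95,0,1.1,0,0,0,8.7,-0.95,0.05,1.1,0,0,0,8.7,-1.0,0,1.1,0,0,0,8.7,-0.95,0.05,1.1,0,0,0,8.7,-1.0,0,1.1,0,0,0,8.7,-1.0,0,1.1,0,0,0,8.7,-0.9,0,1.0,0,0,0,8.7,0,0,0,0,0,0])

```text
clock: 7.75
tool_pos: [0.6845, 0.1202, 0.054]
orientation: [172.2, 48.7, -177.5]
force: [-0.3, 0.5, -0.1]
opening: 0.0874
gripper_force: 0.0
```

Run:
```python
from h import *
from plan import K,cx,Rt
o=ctrl.get_obs(); m,p,d=snap('wrist','w3'); T=rot(o)
r=mask(p,(0,150,60),(6,255,255))|mask(p,(175,150,60),(180,255,255)); k,l,s,c=cv2.connectedComponentsWithStats(r)
for j in range(1,k):
    if s[j,4]>150:
        v,u=np.nonzero(l==j); P=np.median(pts(m,d,np.c_[u,v]),0); print(s[j],c[j].round(1),P.round(4),'tool frame of knob',T.inv().apply(P+.011*cx-o['tool_pos']).round(4))
print(o['tool_pos'],T.inv().apply(K-o['tool_pos']),o['force'],o['joint_pos'].round(1))
```

```text
[ 249  234   61   58 2876] [279.1 264.3] [0.6737 0.1174 0.0545] tool frame of knob [-0.0004 -0.0012 -0.0005]
[0.6845356  0.12023676 0.05398411] [-0.00028307 -0.00128445  0.00012472] [-0.34138457  0.50329578 -0.14333289] [  -3.5   22.   -26.  -115.7  -13.6   30.3]
```

View pics/w3.png

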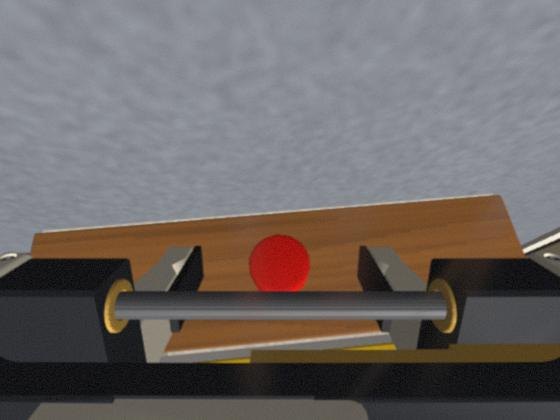

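The knob at (279,264) is centred between the fingers, within 1.3 mm of the TCP. Closing now.

Emit:
move_arm(moves=[4.0,0,0,0,0,0,0,2.5,0,0,0,0,0,0,2.0,0,0,0,0,0,0,2.0,0,0,0,0,0,0,2.0,0,0,0,0,0,0,2.0,0,0,0,0,0,0])

```text
clock: 8.4
tool_pos: [0.6807, 0.1187, 0.0512]
orientation: [172.1, 48.3, -177.8]
force: [-0.6, 0.7, -0.8]
opening: 0.0442
gripper_force: 0.0
```

```bash
python3 -c "
from plan import *
o=ctrl.get_obs(); print(o['opening'],o['gripper_force'],o['force'],o['tool_pos'])
go(o['tool_pos']-.15*cx,rot(o),8,g=2.0,lin=True)"
```

```text
0.044245117562023206 0.0 [-0.60177382  0.72747738 -0.80483441] [0.68065615 0.11871083 0.0512457 ]
end [ -17.4   15.6  -46.9 -125.8  -27.8   53.2] maxstep 5.2
[2.0, 1.25, 0.0, -1.4, -0.0, 0.0, -0.0, 2.0, 1.24, -0.0, -1.4, -0.0, 0.0, -0.0, 2.0, 1.24, -0.0, -1.41, -0.0, 0.0, -0.0, 2.0, 1.24, -0.01, -1.41, -0.0, 0.0, -0.0, 2.0, 1.24, 0.0, -1.41, -0.0, 0.0, -0.0, 2.0, 1.24, -0.0, -1.4, -0.0, 0.0, -0.0, 2.0, 1.24, -0.01, -1.41, -0.0, 0.0, -0.0, 2.0, 1.24, 0.0, -1.41, -0.0, 0.0, -0.0]
```

Emit:
move_arm(moves=[4.0,-0.25,0,0.1,0,0,0,4.0,-0.25,0,0.05,0,0,0,4.0,0,0,0,0,0,0,2.0,0,0,0,0,0,0,2.0,0,0,0,0,0,0,2.0,0,0,0,0,0,0,2.0,0,0,0,0,0,0,2.0,0,0,0,0,0,0])

```text
clock: 9.2
tool_pos: [0.6849, 0.1197, 0.0539]
orientation: [172.1, 48.3, -177.8]
force: [0.2, 3.9, -0.9]
opening: 0.0313
gripper_force: 30.0
```

Emit:
move_arm(moves=[2.0,0,0,0,0,0,0,2.0,0,0,0,0,0,0,2.0,0,0,0,0,0,0])

```text
clock: 9.5
tool_pos: [0.6849, 0.1197, 0.0539]
orientation: [172.1, 48.3, -177.8]
force: [-2.0, 4.4, -0.3]
opening: 0.0311
gripper_force: 30.0
```

Emit:
move_arm(moves=[2.0,0.3,0,-0.34,0,0,0,2.0,0.6,0,-0.68,0,0,0,2.0,0.6,0,-0.68,0,0,0,2.0,0.6,0,-0.68,0,0,0,2.0,0.6,0,-0.68,0,0,0])

```text
clock: 10.0
tool_pos: [0.6447, 0.1138, 0.0539]
orientation: [172.1, 48.3, -177.8]
force: [2.9, 7.2, -3.7]
opening: 0.0312
gripper_force: 30.0
```

```bash
python3 -c "
from plan import *
o=ctrl.get_obs(); print(o['opening'],o['force'],o['tool_pos'],(o['tool_pos']-[.6849,.1197,.0539])@cx, o['moment'],o['joint_pos'].round(1))"
```

```text
0.031216304819923348 [ 2.94450744  7.20190463 -3.66382456] [0.64465739 0.11383472 0.05391601] -0.04066774060580396 [0.82302922 2.90471539 1.76771858] [  -6.8   20.   -31.5 -120.   -16.9   37.2]
```

Emit:
move_arm(moves=[2.0,0.6,0,-0.68,0,0,0,2.0,0.6,0,-0.68,0,0,0,2.0,0.6,0,-0.68,0,0,0,2.0,0.6,0,-0.68,0,0,0,2.0,0.6,0,-0.68,0,0,0,2.0,0.6,0,-0.68,0,0,0,2.0,0.6,0,-0.68,0,0,0,2.0,0.6,0,-0.68,0,0,0])

```text
clock: 10.8
tool_pos: [0.5726, 0.1034, 0.0539]
orientation: [172.1, 48.3, -177.7]
force: [2.2, 7.4, -3.2]
opening: 0.0315
gripper_force: 30.0
```

```bash
python3 -c "
from plan import *
o=ctrl.get_obs(); print(o['opening'],o['force'],o['tool_pos'],(o['tool_pos']-[.6849,.1197,.0539])@cx, o['moment'],o['joint_pos'].round(1))"
```

```text
0.031450413357150875 [ 2.16388434  7.36069561 -3.17529611] [0.57259912 0.10338899 0.05388742] -0.11347915963286341 [0.8065353  2.76635712 1.70295059] [ -13.1   16.8  -41.4 -124.7  -23.6   47.9]
```

Emit:
move_arm(moves=[2.0,0.4,0,-0.45,0,0,0,2.0,0.4,0,-0.45,0,0,0,2.0,0.4,0,-0.45,0,0,0,2.0,0.4,0,-0.45,0,0,0,2.0,0.4,0,-0.45,0,0,0])

```text
clock: 11.3
tool_pos: [0.543, 0.0991, 0.0539]
orientation: [172.1, 48.3, -177.7]
force: [3.5, 6.6, -3.8]
opening: 0.0311
gripper_force: 30.0
```

Emit:
move_arm(moves=[2.0,0.2,0,-0.23,0,0,0,2.0,0.2,0,-0.23,0,0,0,2.0,0.2,0,-0.23,0,0,0])

```text
clock: 11.6
tool_pos: [0.5338, 0.0978, 0.0539]
orientation: [172.1, 48.3, -177.7]
force: [2.6, 7.4, -4.8]
opening: 0.0312
gripper_force: 30.0
```

Emit:
move_arm(moves=[2.0,0.2,0,-0.23,0,0,0,2.0,0,0,0,0,0,0])

```text
clock: 11.8
tool_pos: [0.5304, 0.0973, 0.0538]
orientation: [172.1, 48.3, -177.7]
force: [-3.8, 5.1, 2.9]
opening: 0.0312
gripper_force: 30.0
```

Emit:
move_arm(moves=[2.0,0.2,0,-0.23,0,0,0,2.0,0.2,0,-0.23,0,0,0])

```text
clock: 12.0
tool_pos: [0.5249, 0.0964, 0.0539]
orientation: [172.1, 48.3, -177.7]
force: [3.4, 6.3, -3.5]
opening: 0.031
gripper_force: 30.0
```

Emit:
move_arm(moves=[2.0,0.2,0,-0.23,0,0,0])

```text
clock: 12.1
tool_pos: [0.5221, 0.096, 0.054]
orientation: [172.1, 48.3, -177.8]
force: [22.2, 11.3, -22.6]
opening: 0.0313
gripper_force: 30.0
```

Emit:
move_arm(moves=[2.0,0.1,0,-0.115,0,0,0,2.0,0,0,0,0,0,0])

```text
clock: 12.3
tool_pos: [0.522, 0.0949, 0.054]
orientation: [172.2, 48.3, -177.8]
force: [12.4, 7.2, -13.8]
opening: 0.031
gripper_force: 30.0
```

Stop felt at 164.5 mm of travel, with the force jumping to about 30 N. I ease off 1 mm and release.

Emit:
move_arm(moves=[2.0,-0.1,0,0.115,0,0,0,4.0,0,0,0,0,0,0,8.0,0,0,0,0,0,0,8.0,0,0,0,0,0,0,8.0,0,0,0,0,0,0,8.0,0,0,0,0,0,0])

```text
clock: 12.9
tool_pos: [0.5219, 0.0958, 0.0541]
orientation: [172.1, 48.3, -177.8]
force: [-0.4, 0.5, 0.5]
opening: 0.0662
gripper_force: 0.0
```

Run:
```python
from plan import *
from h import *
o=ctrl.get_obs(); x=o['tool_pos']; T=rot(o); print(o['force'].round(1),x,o['opening'],o['joint_pos'].round(1))
for v in ([0,0,.03],[0,0,.06],[0,0,.09],-.04*cx,-.08*cx,T.apply([0,0,-.05]),T.apply([0,0,-.09])):
    q,r=ik(x+np.array(v),T,o['joint_pos']); print(np.round(v,3),q.round(1),round(float(r),4))
m,p,d=snap('scene','s2')
y=mask(p,(22,110,90),(34,255,255)); k,l,s,c=cv2.connectedComponentsWithStats(y); i=1+np.argmax(s[1:,4]); v,u=np.nonzero(l==i)
P=onz(m,np.c_[u,v],.1)[:,:2]; c=P.mean(0); w,V=np.linalg.eigh(np.cov(P.T)); print('lip',s[i],c,V[:,1])
```

```text
[-0.4  0.5  0.5] [0.52193592 0.09581025 0.05407498] 0.06616356728084044 [ -17.7   14.4  -47.6 -124.7  -27.6   52.2]
[0.   0.   0.03] [  -7.8    7.2  -41.9 -110.8  -16.4   28.5] 0.0
[0.   0.   0.06] [ 12.7   1.9 -38.6 -83.4  -0.1 -13.5] 0.0126
[0.   0.   0.09] [ 13.2  -1.6 -39.  -81.8  -0.2 -15.4] 0.0646
[-0.04  -0.006 -0.   ] [ -21.8   12.7  -52.  -123.2  -30.6   54.6] 0.0
[-0.079 -0.011 -0.   ] [ -26.5   11.   -56.1 -120.4  -33.5   56.5] 0.0
[-0.037 -0.008  0.033] [  -8.7    3.5  -45.  -107.7  -16.8   25.9] 0.0
[-0.066 -0.015  0.059] [ 12.   -4.7 -45.  -84.1  -0.7 -12.4] 0.0143
lip [215 215 137  44 237] [0.67151683 0.11961569] [-0.14364061  0.98962992]
```

View pics/s2.png

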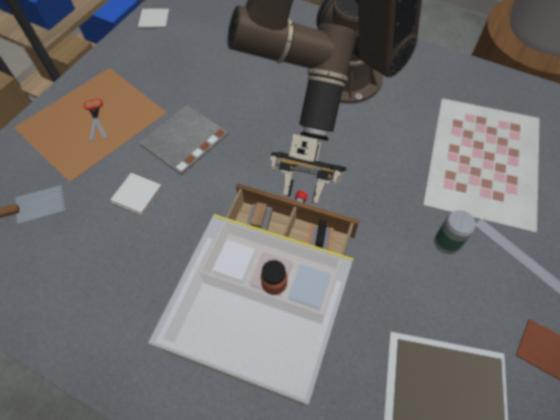

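The drawer is fully out and the chest has not moved. The float's handle is near (320,235), the stone near (260,213), and the knob at (301,197) is free. I retreat straight back and then swing up to tool-down.

Run:
```python
from plan import *
from h import *
o=ctrl.get_obs(); x=o['tool_pos']; T=rot(o)
q1,r=ik(x-.06*cx,T,o['joint_pos']); print(q1.round(1),r)
go(x-.06*cx,T,4,8.0,lin=True)
q2,r=ik(np.array([.50,.10,.26]),tilt(8.2,0),[32,5,-10,0,-60,-110]); print(q2.round(1),r)
pp=np.array([[sx*.039,sy*.097,-.058] for sx in(-1,1) for sy in(-1,1)]+[[0,.065,.008],[0,-.065,.008],[.1,0,-.12]])
for b in (0,-8):
  for s in np.linspace(0,1,9):
    q=q1+(q2-q1)*s+np.array([0,b,0,0,0,0])*np.sin(np.pi*s); X,A=fk(q); w=X+A.apply(pp); print(b,s.round(2),X.round(3),A.as_matrix()[:,2].round(2),'minz',w[:,2].min().round(3),'maxx',w[:,0].max().round(3))
M,p,d=load('s2')
dk=cv2.inRange(cv2.cvtColor(p,cv2.COLOR_RGB2HSV),(0,0,0),(180,255,45)); k,l,s,c=cv2.connectedComponentsWithStats(dk)
for j in range(1,k):
    if 300<c[j][0]<345 and 210<c[j][1]<260 and s[j,4]>10:
        v,u=np.nonzero(l==j); P=pts(M,d,np.c_[u,v]); print('dark',s[j],c[j],np.median(P,0).round(4),onz(M,[c[j]],.074).round(4))
```

```text
[ -24.    11.8  -54.1 -121.9  -32.1   55.6] 2.0407200235217362e-13
end [ -24.    11.8  -54.1 -121.9  -32.1   55.6] maxstep 1.7
[8.0, 1.0, 0.0, -1.12, -0.0, 0.0, -0.0, 8.0, 0.99, -0.0, -1.13, -0.0, 0.0, -0.0, 8.0, 0.99, -0.0, -1.12, -0.0, 0.0, -0.0, 8.0, 0.99, -0.01, -1.13, -0.0, 0.0, -0.0]
[  33.4    3.9  -17.5    0.   -68.6 -115.2] 1.0209800117627807e-11
0 0.0 [0.463 0.087 0.054] [ 0.73  0.17 -0.66] minz 0.043 maxx 0.478
0 0.12 [0.446 0.143 0.069] [ 0.69  0.39 -0.61] minz 0.048 maxx 0.47
0 0.25 [0.416 0.181 0.078] [ 0.55  0.57 -0.6 ] minz 0.047 maxx 0.451
0 0.38 [0.384 0.195 0.084] [ 0.36  0.68 -0.64] minz 0.045 maxx 0.439
0 0.5 [0.363 0.186 0.09 ] [ 0.15  0.69 -0.71] minz 0.047 maxx 0.431
0 0.62 [0.364 0.161 0.104] [-0.02  0.59 -0.8 ] minz 0.062 maxx 0.438
0 0.75 [0.39  0.131 0.133] [-0.11  0.42 -0.9 ] minz 0.098 maxx 0.464
0 0.88 [0.438 0.107 0.184] [-0.11  0.21 -0.97] minz 0.161 maxx 0.507
0 1.0 [0.5  0.1  0.26] [-0.  0. -1.] minz 0.252 maxx 0.552
-8 0.0 [0.463 0.087 0.054] [ 0.73  0.17 -0.66] minz 0.043 maxx 0.478
-8 0.12 [0.452 0.142 0.09 ] [ 0.72  0.38 -0.58] minz 0.071 maxx 0.477
-8 0.25 [0.426 0.18  0.116] [ 0.61  0.56 -0.56] minz 0.085 maxx 0.459
-8 0.38 [0.396 0.195 0.133] [ 0.44  0.68 -0.59] minz 0.097 maxx 0.449
-8 0.5 [0.375 0.187 0.144] [ 0.25  0.7  -0.68] minz 0.104 maxx 0.442
-8 0.62 [0.373 0.163 0.155] [ 0.08  0.62 -0.78] minz 0.115 maxx 0.446
-8 0.75 [0.394 0.132 0.174] [-0.03  0.45 -0.89] minz 0.139 maxx 0.467
-8 0.88 [0.438 0.107 0.207] [-0.06  0.23 -0.97] minz 0.184 maxx 0.505
-8 1.0 [0.5  0.1  0.26] [-0.  0. -1.] minz 0.252 maxx 0.552
dark [316 221  11  25 155] [320.62580645 232.50967742] [0.6069 0.1922 0.0741] [[0.6061 0.192  0.074 ]]
```

Emit:
move_arm(moves=[8.0,1.0,0,-1.1,0,0,0,8.0,1.0,0,-1.1,0,0,0,8.0,1.0,0,-1.15,0,0,0,8.0,1.0,0,-1.15,0,0,0,8.0,0,0,0,0,0,0])

```text
clock: 13.45
tool_pos: [0.4598, 0.0875, 0.0534]
orientation: [172.1, 48.2, -177.8]
force: [0.8, 0.4, 0.2]
opening: 0.0798
gripper_force: 0.0
```

```bash
cat > p2.py <<'E'
from plan import *
def jp(q2,n,bump,g):
    o=ctrl.get_obs(); q0=o['joint_pos']; print(o['tool_pos'],q0.round(1),o['force'].round(1))
    qs=[q0+(q2-q0)*s+np.array([0,bump,0,0,0,0])*np.sin(np.pi*s) for s in np.linspace(0,1,n+1)[1:]]
    r=rows(qs,o['tool_pos'],rot(o),g); r=[[a[0]]+[round(x,2) for x in a[1:4]]+a[4:] for a in r]
    for i in range(0,n,8): print(json.dumps(sum(r[i:i+8],[])))
E
python3 - <<'E'
from p2 import *
q2,r=ik(np.array([.50,.10,.26]),tilt(8.2,0),[32,5,-10,0,-60,-110]); jp(q2,20,-8,8.0)
E
```

```text
[0.45978633 0.08745898 0.05342231] [ -24.3   11.8  -54.4 -122.   -32.2   55.9] [0.8 0.4 0.2]
[8.0, -1.07, 2.44, -0.75, -0.087, -0.034, -0.001, 8.0, -0.79, 2.38, -0.72, -0.089, -0.017, -0.001, 8.0, -0.5, 2.25, -0.69, -0.09, -0.002, 0.0, 8.0, -0.23, 2.07, -0.67, -0.087, 0.016, 0.003, 8.0, 0.01, 1.83, -0.66, -0.081, 0.031, 0.003, 8.0, 0.19, 1.54, -0.67, -0.071, 0.046, 0.007, 8.0, 0.34, 1.21, -0.69, -0.061, 0.059, 0.009, 8.0, 0.42, 0.86, -0.73, -0.047, 0.069, 0.012]
[8.0, 0.42, 0.5, -0.79, -0.032, 0.078, 0.015, 8.0, 0.37, 0.15, -0.85, -0.016, 0.084, 0.019, 8.0, 0.24, -0.17, -0.94, 0.001, 0.086, 0.023, 8.0, 0.05, -0.47, -1.03, 0.018, 0.085, 0.027, 8.0, -0.2, -0.72, -1.15, 0.035, 0.081, 0.031, 8.0, -0.51, -0.89, -1.27, 0.051, 0.074, 0.034, 8.0, -0.85, -0.99, -1.41, 0.065, 0.065, 0.038, 8.0, -1.21, -1.0, -1.56, 0.077, 0.051, 0.042]
[8.0, -1.58, -0.94, -1.75, 0.087, 0.037, 0.045, 8.0, -1.94, -0.79, -1.96, 0.094, 0.019, 0.05, 8.0, -2.26, -0.56, -2.2, 0.098, 0.001, 0.053, 8.0, -2.54, -0.27, -2.48, 0.097, -0.019, 0.058]
```

Emit:
move_arm(moves=[8.0,-1.05,2.45,-0.75,-0.087,-0.034,-0.001,8.0,-0.8,2.4,-0.7,-0.089,-0.017,-0.001,8.0,-0.5,2.25,-0.7,-0.09,-0.002,0,8.0,-0.25,2.05,-0.65,-0.087,0.016,0.003,8.0,0,1.85,-0.65,-0.08,0.03,0.003,8.0,0.2,1.55,-0.65,-0.07,0.046,0.007,8.0,0.35,1.2,-0.7,-0.06,0.059,0.009,8.0,0.4,0.85,-0.75,-0.047,0.069,0.012])

```text
clock: 14.25
tool_pos: [0.3903, 0.1947, 0.1349]
orientation: [142.0, 39.6, -170.7]
force: [-0.1, -0.5, -0.7]
opening: 0.0799
gripper_force: 0.0
```

Run:
```python
from p2 import *
q2,r=ik(np.array([.50,.10,.26]),tilt(8.2,0),[32,5,-10,0,-60,-110]); jp(q2,14,-4,8.0)
```

```text
[0.39031231 0.19471434 0.13492712] [ -1.    1.1 -39.5 -73.1 -46.6 -12.8] [-0.1 -0.5 -0.7]
[8.0, 0.33, 0.48, -0.69, -0.028, 0.065, 0.012, 8.0, 0.25, 0.26, -0.78, -0.016, 0.068, 0.013, 8.0, 0.15, 0.04, -0.88, -0.004, 0.07, 0.016, 8.0, 0.03, -0.19, -0.96, 0.008, 0.07, 0.018, 8.0, -0.1, -0.39, -1.04, 0.021, 0.068, 0.022, 8.0, -0.28, -0.56, -1.1, 0.032, 0.065, 0.025, 8.0, -0.47, -0.72, -1.17, 0.044, 0.062, 0.029, 8.0, -0.69, -0.83, -1.22, 0.053, 0.055, 0.032]
[8.0, -0.94, -0.88, -1.27, 0.063, 0.047, 0.035, 8.0, -1.21, -0.89, -1.34, 0.071, 0.039, 0.039, 8.0, -1.48, -0.82, -1.41, 0.078, 0.028, 0.042, 8.0, -1.75, -0.68, -1.52, 0.082, 0.016, 0.044, 8.0, -2.0, -0.5, -1.64, 0.085, 0.003, 0.048, 8.0, -2.21, -0.24, -1.83, 0.086, -0.011, 0.049]
```

Emit:
move_arm(moves=[6.0,0.35,0.5,-0.7,-0.028,0.065,0.012,6.0,0.25,0.25,-0.8,-0.016,0.068,0.013,6.0,0.15,0.05,-0.9,-0.004,0.07,0.016,6.0,0.05,-0.2,-0.95,0.008,0.07,0.018,6.0,-0.1,-0.4,-1.05,0.02,0.068,0.022,6.0,-0.3,-0.55,-1.1,0.032,0.065,0.025,6.0,-0.45,-0.7,-1.15,0.044,0.062,0.029,6.0,-0.7,-0.85,-1.2,0.053,0.055,0.032])

```text
clock: 15.05
tool_pos: [0.3928, 0.1335, 0.1827]
orientation: [153.8, 9.8, -160.2]
force: [-0.4, -0.4, -0.2]
opening: 0.0597
gripper_force: 0.0
```

Emit:
move_arm(moves=[4.8,-0.95,-0.9,-1.3,0.063,0.047,0.035,4.8,-1.2,-0.9,-1.35,0.07,0.04,0.039,4.8,-1.5,-0.8,-1.4,0.078,0.028,0.042,4.8,-1.75,-0.7,-1.5,0.082,0.016,0.044,4.8,-2.0,-0.5,-1.65,0.085,0.003,0.048,4.8,-2.2,-0.25,-1.85,0.086,-0.01,0.049,4.8,0,0,0,0,0,0])

```text
clock: 15.75
tool_pos: [0.5023, 0.1008, 0.2613]
orientation: [-179.9, 0.2, -171.8]
force: [-0.5, -0.4, -1.0]
opening: 0.0485
gripper_force: 0.0
```

Run:
```python
from h import *
o=ctrl.get_obs(); print(o['tool_pos'],o['orientation'],o['joint_pos'].round(1),o['force'].round(1))
snap('wrist','w4'); snap('scene','s4'); snap('side','d4')
```

```text
[0.50232799 0.10076676 0.26132531] [-1.79890998e+02  1.66774504e-01 -1.71796818e+02] [  33.5    4.   -17.3    0.2  -68.6 -115.3] [-0.5 -0.4 -1. ]
```

View pics/w4.png

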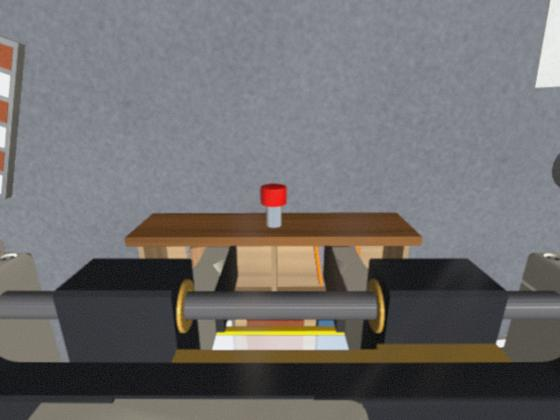

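The wrist view shows the drawer front at row 228 with the knob at (273,195). The float's orange edge is near (318,265), mostly behind a finger, so I triangulate it from the scene and side views.

Run:
```python
from h import *
cx=np.array([np.cos(np.radians(8.2)),np.sin(np.radians(8.2)),0]);cy=np.array([-cx[1],cx[0],0])
for t in ('s4','d4'):
    m,p,d=load(t); T=np.array(m['cam_to_world'])
    v,u=np.mgrid[0:420,0:560]; P=pts(m,d,np.c_[u.ravel(),v.ravel()]).reshape(420,560,3)
    roi=(np.abs(P[...,0]-.60)<.08)&(np.abs(P[...,1]-.19)<.1)
    hsv=cv2.cvtColor(p,cv2.COLOR_RGB2HSV)
    for nm,mk in (('dark',(hsv[...,2]<60)&(P[...,2]>.055)&(P[...,2]<.09)),('orange',(hsv[...,0]>4)&(hsv[...,0]<16)&(hsv[...,1]>170)&(hsv[...,2]>110)&(P[...,2]<.06))):
        k,l,s,c=cv2.connectedComponentsWithStats((mk&roi).astype(np.uint8))
        for j in range(1,k):
            if s[j,4]>20:
                Q=P[l==j]; q=Q.mean(0); w,V=np.linalg.eigh(np.cov(Q[:,:2].T)); e=V[:,1]*np.sign(V[0,1]); tt=(Q[:,:2]-q[:2])@e
                vv,uu=np.nonzero(l==j); O=onz(m,np.c_[uu,vv],.074 if nm=='dark' else .032); o_=O.mean(0); V2=np.linalg.eigh(np.cov(O[:,:2].T))[1][:,1]; V2*=np.sign(V2[0])
                print(t,nm,s[j],c[j].round(1),'mean',q.round(4),'len',np.ptp(tt).round(3),'yaw',np.degrees(np.arctan2(e[1],e[0])).round(1),'z',np.percentile(Q[:,2],[10,50,90]).round(4),'| plane',o_.round(4),'yaw',np.degrees(np.arctan2(V2[1],V2[0])).round(1),'ext',(O@cx).min().round(4),(O@cx).max().round(4),(O@cy).min().round(4),(O@cy).max().round(4))
a=cv2.imread('pics/s4.png')[180:280,220:370];b=cv2.imread('pics/d4.png')[150:250,220:370]
cv2.imwrite('pics/crop4.png',np.hstack([cv2.resize(a,(400,267),interpolation=2),cv2.resize(b,(400,267),interpolation=2)]))
```

```text
s4 dark [316 220  11  27 186] [320.9 232.2] mean [0.6047 0.1921 0.0737] len 0.08 yaw 17.2 z [0.071  0.0742 0.0765] | plane [0.6048 0.1922 0.074 ] yaw 17.3 ext 0.5882 0.6636 0.0888 0.1174
d4 dark [257 242  22   8 155] [267.9 245.2] mean [0.6012 0.1984 0.0707] len 0.063 yaw 16.4 z [0.0639 0.0716 0.0759] | plane [0.6005 0.2007 0.074 ] yaw 16.2 ext 0.5918 0.6557 0.0976 0.1298
```

View pics/crop4.png

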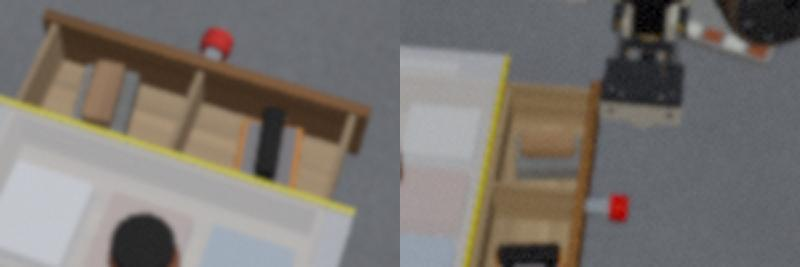

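Both views put the handle's top at z = 0.074, its centre at about (0.604, 0.194) and its yaw at 17 degrees. The crops show nothing in the way.

Run:
```python
from plan import *
H=np.array([.604,.1935,.0]); Rg=tilt(17,0)
go(H+[0,0,.15],Rg,6,4.8,lin=True)
```

```text
end [  35.4   20.4  -11.2    0.   -58.4 -108.4] maxstep 2.8
[4.8, -1.96, 1.29, 1.82, 0.0, -0.0, -0.026, 4.8, -1.99, 1.25, 1.82, 0.001, -0.001, -0.025, 4.8, -2.02, 1.2, 1.81, 0.0, 0.0, -0.026, 4.8, -2.05, 1.15, 1.82, 0.0, -0.0, -0.025, 4.8, -2.08, 1.1, 1.82, 0.001, -0.0, -0.026, 4.8, -2.11, 1.04, 1.81, 0.0, -0.001, -0.025]
```

Emit:
move_arm(moves=[4.8,-1.95,1.3,1.8,0,0,-0.026,4.8,-2.0,1.25,1.8,0,-0.001,-0.025,4.8,-2.0,1.2,1.8,0,0,-0.026,4.8,-2.05,1.15,1.8,0,0,-0.025,4.8,-2.1,1.1,1.85,0.001,0,-0.026,4.8,-2.1,1.05,1.8,0,-0.001,-0.025,4.8,0,0,0,0,0,0])

```text
clock: 16.6
tool_pos: [0.6047, 0.1933, 0.1475]
orientation: [-180.0, -0.2, -163.1]
force: [-1.6, -0.7, -0.2]
opening: 0.0478
gripper_force: 0.0
```

Run:
```python
from plan import *
from h import *
o=ctrl.get_obs(); print(o['tool_pos'],o['orientation'],o['force'].round(1)); print(rowT(o,[.604,.1935,.057]),rotv(o,tilt(17,0)))
m,p,d=snap('wrist','w5')
```

```text
[0.60466676 0.19333717 0.14751638] [-1.79984628e+02 -1.77263585e-01 -1.63062371e+02] [-1.6 -0.7 -0.2]
[0.03103533 0.0374303  9.05176756] [-0.0002666  -0.00309398 -0.00108816]
```

View pics/w5.png

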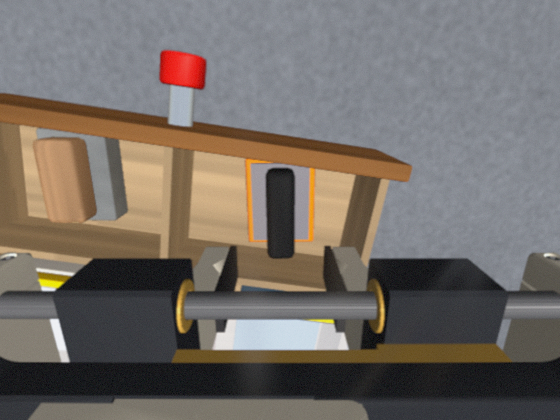

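The handle spans (280,169) to (281,257), upright in the image and centred between the fingers, so the yaw is right. I check its centre by rays.

Run:
```python
from plan import *
from h import *
m,p,d=load('w5'); hsv=cv2.cvtColor(p,cv2.COLOR_RGB2HSV); mk=np.zeros((420,560),np.uint8); mk[160:262,255:305]=(hsv[160:262,255:305,2]<55)
k,l,s,c=cv2.connectedComponentsWithStats(mk); j=1+np.argmax(s[1:,4]); v,u=np.nonzero(l==j); P=pts(m,d,np.c_[u,v]); t=P[P[:,2]>.071]
o=ctrl.get_obs(); q=rot(o).inv().apply(t-o['tool_pos'])*100
print(s[j],'top z',np.median(t[:,2]),'tool x',np.percentile(q[:,0],[1,99]).round(2),'y',np.percentile(q[:,1],[1,99]).round(2))
Q=rot(o).inv().apply(onz(m,[(280,169),(281,257)],.072)-o['tool_pos'])*100; print(Q.round(2))
```

```text
[ 267  169   27   89 2308] top z 0.07393115797917502 tool x [-3.07  3.65] y [-0.95  1.  ]
[[ 3.87  0.01  7.71]
 [-3.23  0.08  7.69]]
```

Emit:
move_arm(moves=[4.8,0.15,0.05,1.5,0,0,0,4.8,0.15,0,1.5,0,0,0,4.8,0,0,1.5,0,0,0,4.8,0,0,1.5,0,0,0,4.8,0,0,1.2,0,0,0,4.8,0,0,1.0,0,0,0,4.8,0,0,0.7,0,0,0,4.8,0,0,0,0,0,0])

```text
clock: 17.45
tool_pos: [0.6019, 0.1928, 0.0617]
orientation: [-180.0, 0.0, -163.1]
force: [0.5, -0.5, -0.4]
opening: 0.0481
gripper_force: 0.0
```

Emit:
move_arm(moves=[1.5,0,0,0,0,0,0,1.5,0,0,0,0,0,0,1.5,0,0,0,0,0,0,1.5,0,0,0,0,0,0,1.5,0,0,0,0,0,0,1.5,0,0,0,0,0,0,1.5,0,0,0,0,0,0,1.5,0,0,0,0,0,0])

```text
clock: 18.25
tool_pos: [0.6026, 0.1933, 0.0629]
orientation: [-180.0, 0.2, -163.0]
force: [-0.8, -0.6, 4.8]
opening: 0.0217
gripper_force: 30.0
```

Emit:
move_arm(moves=[1.5,0,0,-0.5,0,0,0,1.5,0,0,-1.2,0,0,0,1.5,0,0,-2.0,0,0,0,1.5,0,0,-2.0,0,0,0,1.5,0,0,-2.0,0,0,0,1.5,0,0,-2.0,0,0,0,1.5,0,0,-2.0,0,0,0,1.5,0,0,-1.5,0,0,0])

```text
clock: 19.05
tool_pos: [0.602, 0.1932, 0.1966]
orientation: [180.0, 0.2, -163.0]
force: [0.4, -0.6, -1.8]
opening: 0.0218
gripper_force: 30.0
```

Run:
```python
from plan import *
from h import *
o=ctrl.get_obs(); print(o['tool_pos'],o['opening'],o['gripper_force'],o['force'].round(1),o['joint_pos'].round(1))
# board centre refined from both views' rays of outline
for t in ('s4','d4'):
    m,p,d=load(t); v,u=np.mgrid[0:420,0:560]; P=pts(m,d,np.c_[u.ravel(),v.ravel()]).reshape(420,560,3)
    q=((P[...,2]>.006)&(P[...,2]<.02)&(np.abs(P[...,0]-.475)<.14)&(np.abs(P[...,1]+.328)<.14)).astype(np.uint8); k,l,s,c=cv2.connectedComponentsWithStats(cv2.morphologyEx(q,cv2.MORPH_OPEN,np.ones((3,3),np.uint8))); j=1+np.argmax(s[1:,4])
    print(cv2.minAreaRect((P[l==j][:,:2]*1000).astype(np.float32)),np.median(P[l==j][:,2]))
# handle offset in tool: grasp centre relative
B=np.array([.4755,-.3275]); 
go(np.array([B[0],B[1],.19]),tilt(-12+0,0),16,1.5)
m,p,d=snap('wrist','w6')
```

```text
[0.60200467 0.19318265 0.19660841] 0.02176165003616171 29.98328536748886 [ 0.4 -0.6 -1.8] [ 3.550e+01  1.790e+01 -8.300e+00  1.000e-01 -6.360e+01 -1.086e+02]
((476.0403137207031, -328.33795166015625), (184.44647216796875, 201.98562622070312), 78.87184143066406) 0.012953145010001776
((477.37042236328125, -268.6453857421875), (80.949462890625, 175.96139526367188), 49.242828369140625) 0.01239142794317638
r 1.2909810884040225e-09
end [-15.1  13.3 -15.6   0.  -61.1 -86.9] maxstep 3.2
[1.5, 0.38, -3.59, 0.04, 0.0, 0.0, 0.032, 1.5, 0.48, -3.56, 0.03, 0.0, 0.0, 0.031, 1.5, 0.57, -3.52, 0.03, 0.0, 0.001, 0.032, 1.5, 0.66, -3.49, 0.03, 0.001, -0.0, 0.031, 1.5, 0.74, -3.45, 0.04, -0.0, -0.0, 0.032, 1.5, 0.83, -3.42, 0.04, -0.0, 0.0, 0.031, 1.5, 0.92, -3.37, 0.04, -0.0, 0.0, 0.032, 1.5, 0.99, -3.34, 0.04, -0.0, 0.001, 0.032]
[1.5, 1.08, -3.29, 0.04, -0.0, -0.0, 0.031, 1.5, 1.16, -3.24, 0.04, -0.0, 0.0, 0.032, 1.5, 1.24, -3.2, 0.04, -0.0, 0.0, 0.031, 1.5, 1.31, -3.14, 0.05, -0.0, 0.0, 0.032, 1.5, 1.39, -3.09, 0.04, -0.0, 0.001, 0.032, 1.5, 1.46, -3.04, 0.05, -0.0, -0.0, 0.031, 1.5, 1.53, -2.98, 0.05, -0.0, 0.0, 0.032, 1.5, 1.6, -2.93, 0.05, -0.0, 0.0, 0.031]
```

Emit:
move_arm(moves=[1.5,0.2,-1.8,0,0,0,0.016,1.5,0.5,-3.6,0,0,0,0.03,1.5,0.55,-3.5,0,0,0,0.03,1.5,0.65,-3.5,0,0,0,0.03,1.5,0.75,-3.45,0.05,0,0,0.03,1.5,0.85,-3.4,0.05,0,0,0.03,1.5,0.9,-3.35,0.05,0,0,0.03,1.5,1.0,-3.35,0.05,0,0,0.03])

```text
clock: 19.9
tool_pos: [0.599, -0.0724, 0.1916]
orientation: [180.0, 0.0, -176.1]
force: [0.0, -0.6, -1.2]
opening: 0.022
gripper_force: 30.0
```

Emit:
move_arm(moves=[1.5,1.1,-3.3,0.05,0,0,0.03,1.5,1.15,-3.25,0.05,0,0,0.03,1.5,1.25,-3.2,0.05,0,0,0.03,1.5,1.3,-3.15,0.05,0,0,0.03,1.5,1.4,-3.1,0.05,0,0,0.03,1.5,1.45,-3.0,0.05,0,0,0.03,1.5,1.5,-3.0,0.05,0,0,0.03,1.5,0.8,-1.5,0,0,0,0.016])

```text
clock: 20.7
tool_pos: [0.4923, -0.3031, 0.1878]
orientation: [179.9, -0.0, 170.9]
force: [0.2, 0.4, -2.0]
opening: 0.0215
gripper_force: 30.0
```

Run:
```python
from plan import *
from h import *
o=ctrl.get_obs(); print(o['tool_pos'],o['orientation'].round(1),o['opening'],o['force'].round(1)); x=o['tool_pos']
R0=R.from_euler('xyz',[180,0,o['orientation'][2]],degrees=True); print(rowT(o,[.476,-.328,x[2]]),rotv(o,R0))
m,p,d=snap('wrist','w6'); hsv=cv2.cvtColor(p,cv2.COLOR_RGB2HSV)
v,u=np.mgrid[0:420,0:560]; P=pts(m,d,np.c_[u.ravel(),v.ravel()]).reshape(420,560,3); T=rot(o).inv().apply((P.reshape(-1,3)-x)).reshape(420,560,3)
mk=(hsv[...,0]>4)&(hsv[...,0]<16)&(hsv[...,1]>170)&(np.abs(T[...,0])<.07)&(np.abs(T[...,1])<.06)&(T[...,2]>0)&(T[...,2]<.09)
q=T[mk]*1000; print('orange n',mk.sum(),np.percentile(q,[2,50,98],axis=0).round(1))
```

```text
[ 0.49228209 -0.30312985  0.1877933 ] [179.9  -0.  170.9] 0.021546862758379744 [ 0.2  0.4 -2. ]
[ 1.21207881e+00 -2.71425194e+00 -2.67350051e-03] [ 9.89726102e-04 -1.06151132e-05 -5.25302773e-09]
orange n 503 [[  2.8 -29.8  30.3]
 [ 39.1  -3.5  33.2]
 [ 39.4  28.8  40.5]]
```

Emit:
move_arm(moves=[1.5,0.6,-1.35,1.0,0,0,0,1.5,0.6,-1.35,2.0,0,0,0,1.5,0,0,2.5,0,0,0,1.5,0,0,2.5,0,0,0,1.5,0,0,2.0,0,0,0,1.5,0,0,1.0,0,0,0,1.5,0,0,0.6,0,0,0,1.5,0,0,0,0,0,0])

```text
clock: 21.55
tool_pos: [0.4788, -0.3259, 0.072]
orientation: [180.0, 0.1, 171.1]
force: [-0.2, -0.1, -2.2]
opening: 0.0221
gripper_force: 30.0
```

Emit:
move_arm(moves=[1.5,0,0,0.3,0,0,0,1.5,0,0,0.3,0,0,0,1.5,0,0,0,0,0,0])

```text
clock: 21.85
tool_pos: [0.4791, -0.326, 0.0668]
orientation: [180.0, 0.1, 171.1]
force: [-0.2, 0.3, -2.0]
opening: 0.0217
gripper_force: 30.0
```

Touch expected near z = 0.057.

Emit:
move_arm(moves=[1.5,0,0,0.3,0,0,0,1.5,0,0,0.3,0,0,0,1.5,0,0,0,0,0,0])

```text
clock: 22.15
tool_pos: [0.4787, -0.3259, 0.0602]
orientation: [180.0, 0.1, 171.0]
force: [0.1, 0.3, -2.5]
opening: 0.0216
gripper_force: 30.0
```

Emit:
move_arm(moves=[1.5,0,0,0.15,0,0,0,1.5,0,0,0.1,0,0,0,1.5,0,0,0,0,0,0])

```text
clock: 22.45
tool_pos: [0.4789, -0.326, 0.0579]
orientation: [180.0, 0.1, 171.0]
force: [-1.4, 0.2, -0.4]
opening: 0.0215
gripper_force: 30.0
```

Emit:
move_arm(moves=[1.5,0,0,0.08,0,0,0,1.5,0,0,0,0,0,0])

```text
clock: 22.65
tool_pos: [0.479, -0.326, 0.0572]
orientation: [180.0, 0.1, 171.0]
force: [-0.6, -0.9, -0.4]
opening: 0.0217
gripper_force: 30.0
```

Emit:
move_arm(moves=[2.6,0,0,0,0,0,0,3.5,0,0,0,0,0,0,4.5,0,0,0,0,0,0,4.5,0,0,0,0,0,0,4.5,0,0,0,0,0,0])

```text
clock: 23.15
tool_pos: [0.4791, -0.326, 0.0574]
orientation: [180.0, 0.1, 171.0]
force: [-0.0, 0.0, 0.3]
opening: 0.0444
gripper_force: 0.0
```

Emit:
move_arm(moves=[4.5,0,0,-1.0,0,0,0,4.5,0,0,-2.5,0,0,0,4.5,0,0,-3.5,0,0,0,4.5,0,0,-3.5,0,0,0,4.5,0,0,-3.5,0,0,0,4.5,0,0,-2.0,0,0,0,4.5,0,0,0,0,0,0,4.5,0,0,0,0,0,0])

```text
clock: 23.95
tool_pos: [0.4787, -0.326, 0.2182]
orientation: [180.0, 0.2, 171.0]
force: [-1.0, 0.4, -0.7]
opening: 0.0451
gripper_force: 0.0
```

Run:
```python
from h import *
o=ctrl.get_obs(); print(o['tool_pos'],o['force'].round(1),o['clock'])
cx=np.array([.9898,.1426,0])
m,p,d=snap('scene','s9'); snap('side','d9')
y=mask(p,(22,110,90),(34,255,255)); k,l,s,c=cv2.connectedComponentsWithStats(y); i=1+np.argmax(s[1:,4]); v,u=np.nonzero(l==i); L=onz(m,np.c_[u,v],.1)[:,:2].mean(0)
r=mask(p,(0,120,90),(8,255,255))|mask(p,(172,120,90),(180,255,255)); k,l,s,c=cv2.connectedComponentsWithStats(r)
for j in range(1,k):
    if s[j,4]>15 and 280<c[j][0]<320 and 170<c[j][1]<220:
        v,u=np.nonzero(l==j); P=pts(m,d,np.c_[u,v]); K=np.median(P,0); print('knob',K.round(4),'lip',L.round(4),'knob to lip along cx',((np.r_[L,0]-K)@cx).round(4))
a=cv2.resize(cv2.imread('pics/s9.png')[70:290,90:390],None,fx=2,fy=2); b=cv2.resize(cv2.imread('pics/d9.png')[100:280,210:400],(200,190))
cv2.imwrite('pics/crop9.png',np.hstack([a,np.vstack([b,np.zeros((250,200,3),np.uint8)])]))
```

```text
[ 0.47866557 -0.32598437  0.21818431] [-1.   0.4 -0.7] 23.95
knob [0.5234 0.0964 0.0668] lip [0.6719 0.1171] knob to lip along cx 0.1499
```

View pics/crop9.png

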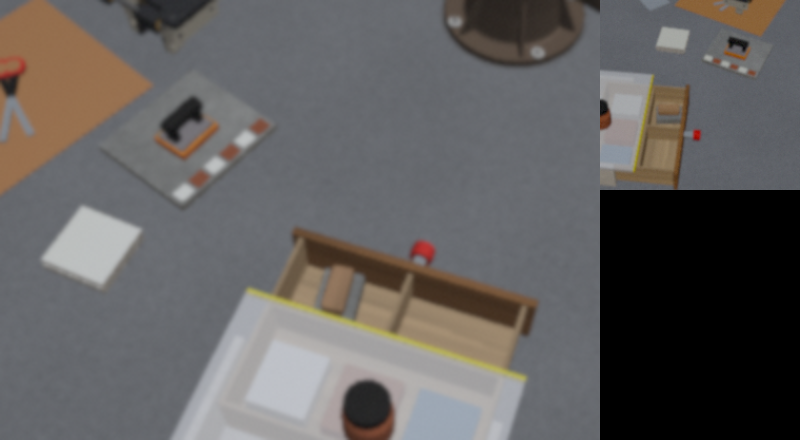

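The float sits pad down in the middle of the board. The drawer is fully out with the stone in it, and the chest and jar are in place.

```bash
python3 -c "
from plant import ctrl
print(ctrl.close_job())"
```

```text
the job is handed in; nothing more can be done
None
```

The job is handed in, with no verdict shown: the drawer is out to its stop, the float is pad down mid-board, and the stone, chest, jar and tiles looked in place in the last picture (the can was out of that crop), but at 2.55 s one reading showed 141 N at the wrist, over the 120 N limit, when joint 3 hit its range limit, so that could fail the run.

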